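Face up a row of wipes tubs and restock it from behind

TASK

On the stock rack, gently draw the two older wipes tubs forward along their lane, still standing, until the front one bears firmly against the lane's front stop and the two touch. Then set the fresh tub from the bench upright behind them in the same lane, under the accessory shelf, and push it forward so that the row of three closes up firmly against the stop once more; leave all the other stock and the bench things alone.

Things in the scene. Friction and masses are not known exactly. Their poses are not given: they have to be found in the camera images.
- lane: the lane of the wipes tubs: fixed aluminium tray 250 mm long (x, pointing to the back of the rack, which is to the robot's left), 68 mm wide inside (y); origin at the centre of its underside, z up. Floor 8 mm above the origin, side rails to 24 mm, back lip at x = +121 mm to 20 mm. Two parallel lanes 105 mm apart hold other stock up to 70 mm above their origins; which of the three places this lane has varies
- lane_front (a point): point on the lane floor's middle line, 105 mm in front of the lane's origin, axes as the lane. The front stop, an upright rigid plate 66 mm wide reaching 60 mm above the floor, is clamped near here, somewhere different each time: its inner face is within 10 mm in front of or behind this point, so feel for it, pressing gently
- rack: fixed stock rack, open towards the robot's right, that carries the three lanes, 270 mm deep (x, to the back), 360 mm wide (y); origin at the centre of its underside on the bench, z up; the lanes' origins lie 18 mm above it, at the same x and yaw. Two posts at x = +122, y = +-170 mm carry the accessory shelf
- shelf_edge (a point): middle of the lower front edge of the accessory shelf, axes as the rack: 37 mm behind the rack's origin, 253 mm above the bench. The shelf, 98 mm deep, 370 mm wide, 15 mm thick, covers the back of all lanes; a power strip on it, from 38 mm behind the edge, reaches 305 mm above the bench. In front of the edge the lanes are open above
- old_front_mid (a point): the older tub nearer to the front of the lane: upright round white wipes tub with a straight wall and a flat grey lid, 56 mm in diameter, 90 mm tall, about 0.2 kg; the point is at its centre, 45 mm above its underside, z up its axis
- old_rear_mid (a point): the older tub behind it, towards the back of the lane, its centre 45 to 75 mm behind the lane's origin at the start: upright round white wipes tub with a straight wall and a flat grey lid, 56 mm in diameter, 90 mm tall, about 0.2 kg; the point is at its centre, 45 mm above its underside, z up its axis
- fresh_mid (a point): the fresh tub, on the bench in front of the rack, to the robot's right (its place and the wide jar's are swapped at random): upright round white wipes tub with a straight wall and a flat grey lid, 56 mm in diameter, 90 mm tall, about 0.2 kg; the point is at its centre, 45 mm above its underside, z up its axis
- carton0: bystander: cardboard fan carton 60 x 60 x 62 mm in another lane; origin at the centre of its underside
- carton1: bystander: a second such fan carton, behind the first; origin at the centre of its underside
- tin0: bystander: squat metal tin 62 mm in diameter, 46 mm tall, in another lane; origin at the centre of its underside
- tin1: bystander: a second such tin, behind the first; origin at the centre of its underside
- jar: bystander: wide white jar with a grey lid, 74 mm in diameter, 56 mm tall, on the bench near the fresh tub; origin at the centre of its underside
- mouse: bystander: black computer mouse 105 x 60 x 31 mm on a mat to the left; origin at the centre of its underside
- screwdriver: bystander: screwdriver 180 mm long lying on the bench in front of the rack, up to 30 mm tall; origin under its middle
There are look-alikes about, which are no part of the job. Leave any purple look-alike of the part that bears old_rear_mid alone. Leave any pink look-alike of the part that bears fresh_mid alone.

How it is judged:
By the outcome, as a careful person would: the job done as asked, in the order asked, and still so for the second after the job is handed in, with the robot touching nothing.
It also fails if it takes over 58 s, if anything falls off the work surface, if the arm or the gripper's body presses on something with over 40 N, if the wrist force passes 120 N, or if a joint passes its speed limit or range.

ROBOT

A 7-joint arm with a two-finger parallel gripper is mounted at the origin on the work surface. World frame = base frame: x ahead of the robot, y to its left, z up, the work surface at z = 0. Lengths are in m, angles in rad, forces in N, time in s.
With the tool pointing down it reaches from about 0.4 to 0.875 m from the base axis. Payload 19.3 kg.
Tool frame: the origin (TCP) lies on the centre line of the jaws, within the pads' length; the fingertips stand 8 mm ahead of it and the grasp point (between the pads) lies 11 mm behind it (bot.tip_extent is the distance from the TCP to the fingertips, in m); x points along the fingers, y is the direction in which the jaws open and shut, and the axes are right-handed (so a half turn about x gives the same grasp; the last joint's range is limited). The gripper opens to 85 mm and grips with 20 to 120 N. Pads are 22 mm wide; open, the fingers measure 114 mm over their backs; the gripper's body (76 mm by 85 mm) begins 54 mm behind the grasp point. The pads swing forward as they close: fully open they stand 13 mm farther back than shut.
Start: joints at [-1.345, 0.521, -0.036, 1.599, 0.021, 1.021, -0.113], TCP at [0.182, 0.598, 0.217] pointing down, gripper open.
Joint ranges: [-2.91, 2.91], [-0.3, 2.13], [-1.5, 1.42], [0.17, 2.43], [-1.26, 4.41], [0.16, 1.93], [-2.52, 2.52]. Speed limits (rad/s): [1.89, 1.89, 2.39, 2.39, 3.01, 3.01, 3.01].

INTERFACE

Orientations are given as [roll, pitch, yaw] about the fixed x, y, z axes, in that order (R = Rz(yaw) Ry(pitch) Rx(roll)).
In Python, from workcell import sensors, imaging, order, bot gives the robot as it stands.
- The arm moves only by the tool arm_command, never from a script. Its argument "commands" is a list of rows, each an object of numbers: "dx", "dy", "dz": the shift along the tool's x, y, z in cm; "twist": the turn about the tool's x in rad. A call has 1 to 12 rows; each row is the pose to reach, as a shift and turn from the pose measured when the call began, along the tool's axes at that moment; what a row does not reach only later rows make up. A row lasts 1/12 s, in which the tool goes at most 41.7 mm and 7.16 degrees, less where a joint would pass 70% of its speed; a pose out of reach is approached as far as the arm can. A call with a gripper value outside its range is refused whole. "grip" is the closure, from -1 (fully open) to 1 (shut), set as the call begins (left out, the last holds). The fingers move at their own pace and stop on an object; "squeeze" is the grip in N (left out, the last holds). Time passes only in rows, so rows that repeat a pose let the fingers close. It gives the time, the measured TCP pose, the force and the opening at its end, in the units of the state.
- sensors.observe(): the state, without advancing time (a new reading comes with each control period).
- imaging.grab_frame(name): name is "scene" or "side" or "wrist"; returns the picture (480x640x3 uint8, red, green, blue); there is no depth.
- imaging.camera_info(name): a dict with "fx", "fy", "cx", "cy" (pixels), "origin" and "attitude" of the camera in the world. Camera axes: x right, y down, z forward; pixel columns grow to the right and rows downward; lengths in m; the calibration is good to about 2 mm. The wrist camera is an equidistant fisheye: a pixel r from the principal point sees the ray r / f radians off the axis. A picture is of the moment at which its call begins: read the wrist's pose just before it. camera_info takes no time and is no camera call; for the wrist camera it gives the pose at the moment of the call.
- order.job_done(): hands the job in, once; it reports no verdict.
The state is a dict: "clock": time; "qpos": joint angles; "qd": joint speeds; "joint_efforts": joint torques, N m; "position": TCP position; "tool_rot": TCP orientation; "force": force on the tool from outside, world axes, zero at the start; "moment": the same for the moment, N m; "grip_width": finger opening in m.
Only numpy, scipy, OpenCV 4.12 (cv2) and the standard library are available. Lean on these libraries where they do the work, as an engineer would, in place of code of your own. Each camera call takes 0.05 s, during which the arm holds its last target.

## Working session

There is one attempt and no reset: what is moved stays moved. The work goes in short steps, Python scripts to look and compute and a tool call to move; the robot and the scene stay as the last step left them, time stands still between calls to the robot, and variables do not carry over. Pictures are saved under pics/ and viewed, and the job is handed in when it is done.

Besides the shell and the picture viewer there is one more tool, called as a command line: name --argument value ..., lists and objects as JSON in quotes. arm_command: Moves the arm, as the interface text tells. Its arguments: {"type":"object","properties":{"commands":{"type":"array"},"grip":{"type":"number"},"squeeze":{"type":"number"}},"required":["commands"]}

```bash
ls; mkdir -p pics
python3 - <<'E'
from workcell import sensors, imaging, order, bot
import cv2
s=sensors.observe(); print(s)
for n in ["scene","side","wrist"]:
    print(n, imaging.camera_info(n))
    cv2.imwrite(f"pics/{n}0.png", imaging.grab_frame(n)[:,:,::-1])
print([a for a in dir(bot) if a[0]!='_'])
E
```

```text
pics
{'clock': 0.0, 'qpos': array([-1.3452004 ,  0.52197056, -0.03635156,  1.59999788,  0.02118814,
        1.02110058, -0.11280761]), 'qd': array([-0.00068403, -0.00182849,  0.00151081, -0.00087606,  0.00032889,
       -0.00052111,  0.00177915]), 'joint_efforts': array([ 7.18813790e-04, -9.27094603e+01,  1.98011354e+00, -3.69934773e+01,
        1.79365621e-02,  8.20576708e-03, -1.74565071e-05]), 'position': array([0.18210604, 0.59751797, 0.21665616]), 'tool_rot': array([-1.51953605,  1.56970432, -1.81533499]), 'force': array([-0.15034381, -0.11136827, -0.18809718]), 'moment': array([-0.01428128, -0.0370307 ,  0.01297469]), 'grip_width': 0.08531062373791708}
scene {'fx': 512.5316717394231, 'fy': 512.5316717394231, 'cx': 319.98823626613836, 'cy': 240.36081572749413, 'origin': array([ 1.17786708, -0.07430512,  1.20408365]), 'attitude': array([-2.55371846,  0.01208572,  1.39937082])}
side {'fx': 433.2476478112696, 'fy': 433.2476478112696, 'cx': 317.21995318979566, 'cy': 238.8567474640945, 'origin': array([ 0.33744794, -0.73907344,  0.88105715]), 'attitude': array([-2.29155854,  0.006647  , -0.21548391])}
wrist {'fx': 371.64829954431775, 'fy': 371.64829954431775, 'cx': 324.64593466504743, 'cy': 237.65395977615026, 'origin': array([0.10456813, 0.62091402, 0.37377791]), 'attitude': array([ 2.81788015e+00, -5.21110015e-04,  1.27453808e+00])}
['IKError', 'tip_extent']
```

View pics/scene0.png

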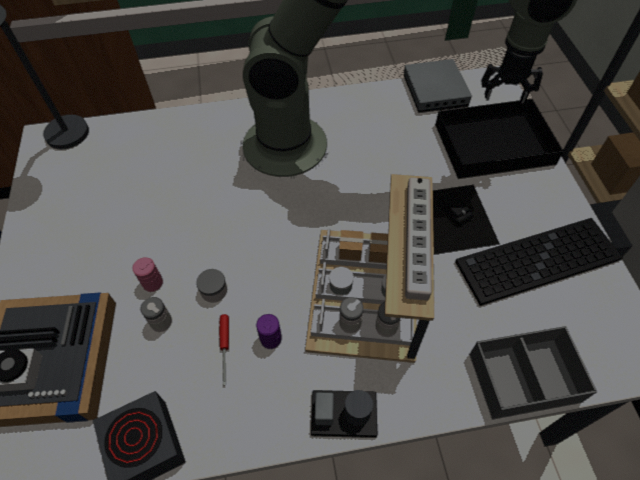

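View pics/side0.png

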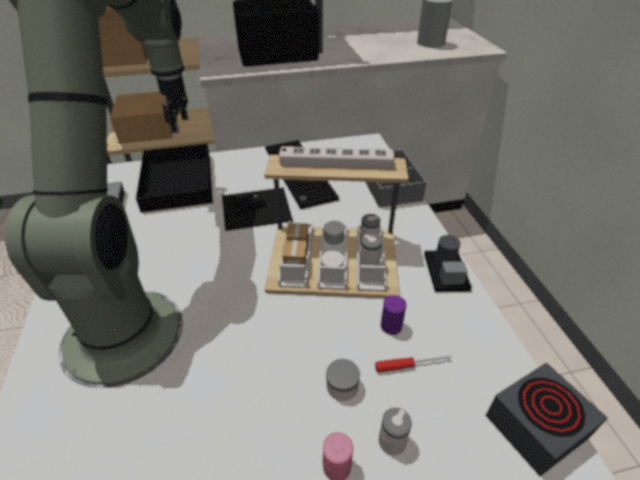

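View pics/wrist0.png

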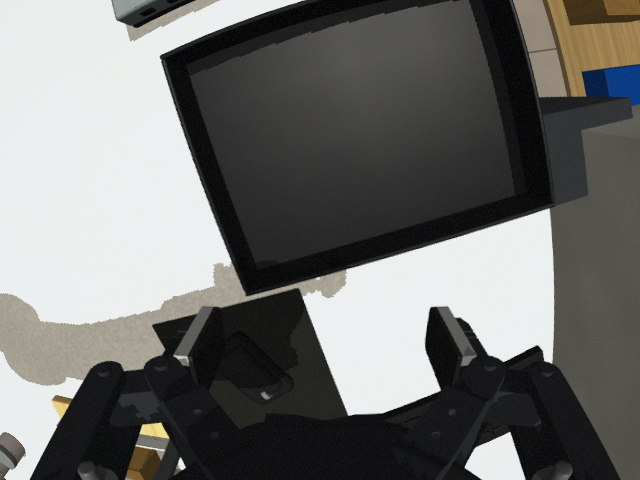

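Run:
```python
import cv2
a=cv2.imread('pics/scene0.png'); b=cv2.imread('pics/side0.png')
c=a[165:365,300:450]; cv2.imwrite('pics/s_rack.png',cv2.resize(c,None,fx=3.0*1,fy=3.0,interpolation=cv2.INTER_CUBIC))
c=b[130:300,255:415]; cv2.imwrite('pics/d_rack.png',cv2.resize(c,None,fx=3.5,fy=3.5,interpolation=cv2.INTER_CUBIC)[:600])
c=a[240:400,120:300]; cv2.imwrite('pics/s_fresh.png',cv2.resize(c,None,fx=3.5,fy=3.5,interpolation=cv2.INTER_CUBIC))
c=b[290:480,300:460]; cv2.imwrite('pics/d_fresh.png',cv2.resize(c,None,fx=3,fy=3,interpolation=cv2.INTER_CUBIC))
```

```text
(no output)
```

View pics/s_rack.png

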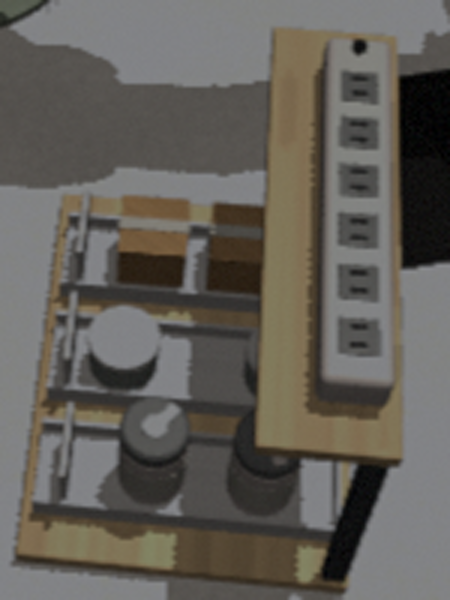

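View pics/d_rack.png

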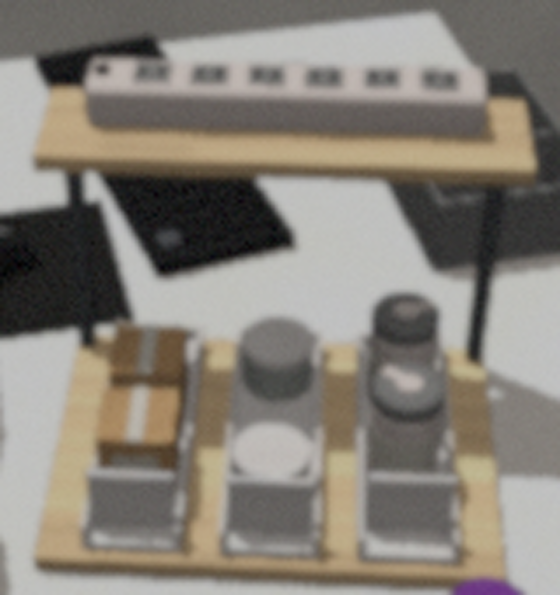

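View pics/s_fresh.png

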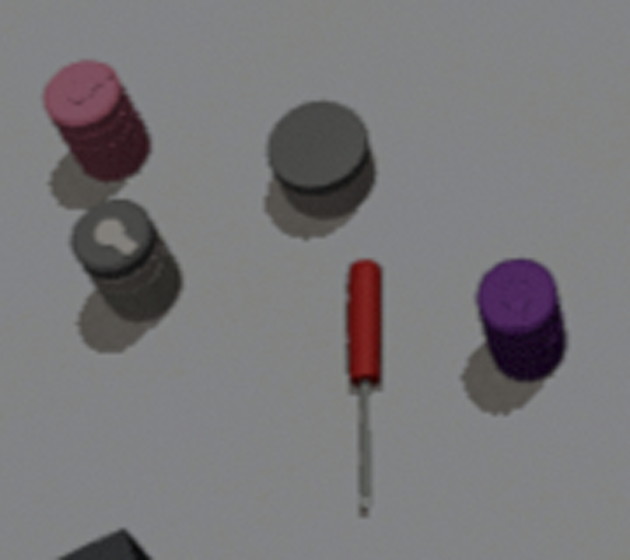

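View pics/d_fresh.png

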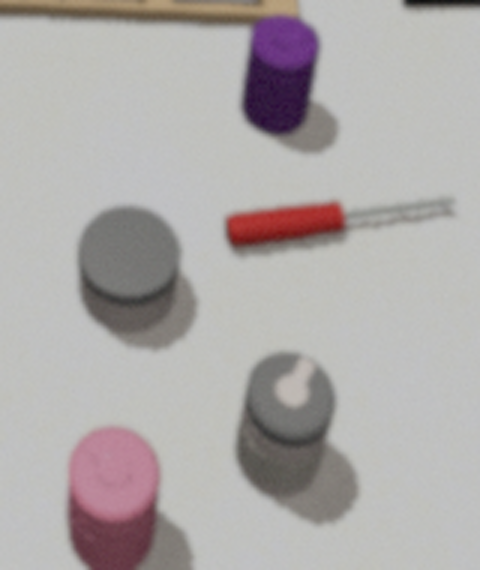

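```bash
cat > h.py <<'E'
import numpy as np, cv2
from scipy.spatial.transform import Rotation as R
from workcell import sensors, imaging
def ray(n,uv,ci=None):
    ci=ci or imaging.camera_info(n); M=R.from_euler('xyz',ci['attitude']).as_matrix()
    u,v=uv; x=(u-ci['cx'])/ci['fx']; y=(v-ci['cy'])/ci['fy']
    if n=='wrist':
        r=np.hypot(x,y); d=np.array([x/r*np.sin(r),y/r*np.sin(r),np.cos(r)])
    else: d=np.array([x,y,1.]);
    d/=np.linalg.norm(d); return np.array(ci['origin']),M@d
def atz(n,uv,z,ci=None):
    o,d=ray(n,uv,ci); return o+d*(z-o[2])/d[2]
def tri(a,b):
    (o1,d1),(o2,d2)=a,b
    s=np.linalg.lstsq(np.c_[d1,-d2],o2-o1,rcond=None)[0]
    p,q=o1+s[0]*d1,o2+s[1]*d2; return (p+q)/2,np.linalg.norm(p-q)
def proj(n,p,ci=None):
    ci=ci or imaging.camera_info(n); M=R.from_euler('xyz',ci['attitude']).as_matrix()
    c=M.T@(np.array(p)-ci['origin'])
    if n=='wrist':
        r=np.hypot(c[0],c[1]); th=np.arctan2(r,c[2]); k=th/r
    else: k=1/c[2]
    return ci['cx']+ci['fx']*c[0]*k, ci['cy']+ci['fy']*c[1]*k
E
python3 - <<'E'
from h import *
np.set_printoptions(precision=4,suppress=True)
S=lambda x,y:(x/3+300,y/3+165); D=lambda x,y:(x/3.5+255,y/3.5+130)
for n,a,b,z in [('front',S(155,427),D(406,385),.116),('rear',S(266,440),D(406,312),.116),('fresh',(152.6,307.4),(396.7,423.3),.09)]:
    print(n,tri(ray('scene',a),ray('side',b)),atz('scene',a,z),atz('side',b,z))
print('purple',atz('scene',(120+517/3.5,240+297/3.5),.09),'pink',atz('scene',(120+83/3.5,240+94/3.5),.09),'jar',atz('scene',(120+318/3.5,240+146/3.5),.056),'sd',atz('scene',(224,315),.02),atz('scene',(224,385),.005))
for n,p,z in [('shelf fl top',(275,30),.268),('shelf fn top',(257,432),.268),('shelf fn bot',(257,447),.253),('shelf bl',(398,36),.268),('shelf bn bot',(400,460),.253)]:
    print(n,atz('scene',S(*p),z))
for n,p in [('fl top',(50,87)),('fr top',(530,97)),]: print(n)
for n,p,z in [('sh lower L',(35,168),.253),('sh lower R',(535,180),.253)]: print(n,atz('side',D(*p),z))
for n,p,z in [('stopL',(364,475),.086),('stopR',(458,480),.086)]: print(n,atz('side',D(*p),z))
for n,p,z in [('stop far',(72,405),.086),('stop near',(64,495),.086)]: print(n,atz('scene',S(*p),z))
for n,p,z in [('rail nearF',(35,512),.042),('rail nearB',(330,535),.042)]: print(n,atz('scene',S(*p),z))
E
```

```text
front (array([0.6587, 0.0781, 0.1139]), np.float64(0.0013684311636245402)) [0.6603 0.0774 0.116 ] [0.6575 0.0766 0.116 ]
rear (array([0.6852, 0.1608, 0.1156]), np.float64(0.002244880089555849)) [0.6864 0.1599 0.116 ] [0.6845 0.1615 0.116 ]
fresh (array([ 0.5596, -0.3947,  0.0818]), np.float64(0.0021007383475178804)) [ 0.5633 -0.3916  0.09  ] [ 0.5579 -0.3991  0.09  ]
purple [ 0.6577 -0.123   0.09  ] pink [ 0.4436 -0.4149  0.09  ] jar [ 0.497  -0.2543  0.056 ] sd [ 0.5785 -0.2323  0.02  ] [ 0.7535 -0.2466  0.005 ]
shelf fl top [0.4065 0.2219 0.268 ]
shelf fn top [0.7483 0.1227 0.268 ]
shelf fn bot [0.7523 0.1232 0.253 ]
shelf bl [0.4303 0.3163 0.268 ]
shelf bn bot [0.7785 0.2154 0.253 ]
fl top
fr top
sh lower L [0.4045 0.2264 0.253 ]
sh lower R [0.7624 0.1279 0.253 ]
stopL [0.609  0.0191 0.086 ]
stopR [ 0.6751 -0.0012  0.086 ]
stop far [0.6148 0.0194 0.086 ]
stop near [ 0.691  -0.0005  0.086 ]
rail nearF [ 0.6823 -0.0233  0.042 ]
rail nearB [0.7432 0.2058 0.042 ]
```

Run:
```python
from h import *
np.set_printoptions(precision=4,suppress=True)
s=sensors.observe(); M=R.from_euler('xyz',s['tool_rot']).as_matrix(); print(M)
ci=imaging.camera_info('wrist'); C=R.from_euler('xyz',ci['attitude']).as_matrix()
print('cam in tool',M.T@(ci['origin']-s['position']),'\n',M.T@C)
print(proj('scene',s['position']))
L=np.array([np.cos(np.radians(74.3)),np.sin(np.radians(74.3)),0]); print('lane dir in tool',M.T@L)
```

```text
[[-0.0002  0.2915  0.9566]
 [-0.0008  0.9566 -0.2915]
 [-1.     -0.0008  0.    ]]
cam in tool [-0.1571 -0.0004 -0.081 ] 
 [[-0.0015 -0.318   0.9481]
 [ 1.     -0.0009  0.0013]
 [ 0.0004  0.9481  0.318 ]]
(np.float64(501.39762065982995), np.float64(108.0741192476637))
lane dir in tool [-0.0008  0.9998 -0.0218]
```

arm_command --commands '[{"dx":-2.9,"dy":2.5},{"dx":-5.8,"dy":5},{"dx":-8.7,"dy":7.5},{"dx":-11.6,"dy":10},{"dx":-14.5,"dy":12.5},{"dx":-17.4,"dy":15},{"dx":-20,"dy":17.5},{"dx":-23,"dy":20},{"dx":-26,"dy":22.5},{"dx":-29,"dy":25},{"dx":-32,"dy":27.5},{"dx":-35,"dy":30}]'

```text
validation failed for argument at $.co...
```

```bash
cat > st.py <<'E'
from h import *
import json
np.set_printoptions(precision=4,suppress=True)
s=sensors.observe(); M=R.from_euler('xyz',s['tool_rot']).as_matrix()
print(s['clock'],'q',s['qpos'],'p',s['position'],'F',s['force'],'w',s['grip_width']); print('x',M[:,0],'y',M[:,1],'sum',s['qpos'][[1,3,5]].sum())
open('log.txt','a').write(json.dumps([s['qpos'].tolist(),s['position'].tolist(),s['tool_rot'].tolist()])+'\n')
E
python3 st.py
```

```text
0.15 q [-1.3452  0.5219 -0.0363  1.5998  0.0212  1.0211 -0.1128] p [0.1821 0.5976 0.2168] F [-0.4831 -1.039  -0.3198] w 0.08544577633718543
x [-0.0002 -0.0008 -1.    ] y [ 0.2915  0.9566 -0.0008] sum 3.142788686492501
```

arm_command --commands '[{"dx":-2.9,"dy":2.5,"dz":0,"twist":0},{"dx":-5.8,"dy":5,"dz":0,"twist":0},{"dx":-8.7,"dy":7.5,"dz":0,"twist":0},{"dx":-11.6,"dy":10,"dz":0,"twist":0}]'

```text
clock: 0.48
position: [0.2116, 0.6939, 0.3343]
tool_rot: [-1.507, 1.57, -1.803]
force: [-0.3, 0.5, -0.4]
grip_width: 0.0856
```

```bash
python3 st.py
```

```text
0.4833 q [-1.3478  0.6232 -0.0166  1.1241  0.0098  1.3953 -0.088 ] p [0.2116 0.6939 0.3343] F [-0.2978  0.5317 -0.4336] w 0.08555335419426083
x [-0.0002 -0.0008 -1.    ] y [ 0.2915  0.9566 -0.0009] sum 3.1425377661379503
```

arm_command --commands '[{"dx":-3,"dy":2.5,"dz":0,"twist":0},{"dx":-6,"dy":5,"dz":0,"twist":0},{"dx":-9,"dy":7.5,"dz":0,"twist":0},{"dx":-12,"dy":10,"dz":0,"twist":0},{"dx":-15,"dy":12.5,"dz":0,"twist":0},{"dx":-18,"dy":15,"dz":0,"twist":0}]'

```text
clock: 0.98
position: [0.2465, 0.7908, 0.4357]
tool_rot: [2.134, 1.539, 1.814]
force: [1.3, 0.0, -1.4]
grip_width: 0.0855
```

```bash
python3 st.py
```

```text
0.9833 q [-1.3669  0.9115  0.1874  0.3572 -0.1714  1.8503 -0.0522] p [0.2465 0.7908 0.4357] F [ 1.2954  0.0175 -1.4207] w 0.08546105908644001
x [-0.0077  0.0308 -0.9995] y [0.3145 0.9489 0.0269] sum 3.1189762928406477
```

arm_command --commands '[{"dx":-2,"dy":3,"dz":0,"twist":0},{"dx":-4,"dy":6,"dz":0,"twist":0},{"dx":-6,"dy":9,"dz":0,"twist":0},{"dx":-8,"dy":12,"dz":0,"twist":0},{"dx":-10,"dy":15,"dz":0,"twist":0},{"dx":-12,"dy":18,"dz":0,"twist":0}]'

```text
clock: 1.48
position: [0.2546, 0.8048, 0.4535]
tool_rot: [1.821, 1.506, 1.5]
force: [0.8, -1.1, -0.3]
grip_width: 0.0852
```

```bash
python3 st.py
```

```text
1.4833 q [-1.3731  1.0095  0.6527  0.1687 -0.6158  1.9326 -0.0171] p [0.2546 0.8048 0.4535] F [ 0.8368 -1.1151 -0.2601] w 0.0851620661451461
x [ 0.0046  0.0643 -0.9979] y [0.3151 0.947  0.0624] sum 3.110755081768716
```

arm_command --commands '[{"dx":-4,"dy":1,"dz":0,"twist":0}]'

```text
clock: 1.57
position: [0.2546, 0.8011, 0.4677]
tool_rot: [1.769, 1.493, 1.446]
force: [1.1, 0.1, -1.6]
grip_width: 0.0856
```

```bash
python3 st.py
```

```text
1.5667 q [-1.3673  0.9817  0.5147  0.1708 -0.4833  1.9323 -0.0319] p [0.2546 0.8011 0.4677] F [ 1.1274  0.1348 -1.5711] w 0.0855711941409087
x [ 0.0097  0.0774 -0.997 ] y [0.3165 0.9455 0.0765] sum 3.0847663095204694
```

arm_command --commands '[{"dx":-10,"dy":0,"dz":0,"twist":0},{"dx":-15,"dy":0,"dz":0,"twist":0},{"dx":-20,"dy":0,"dz":0,"twist":0}]'

```text
clock: 1.82
position: [0.2471, 0.7909, 0.5274]
tool_rot: [1.714, 1.42, 1.396]
force: [0.8, 0.1, -1.3]
grip_width: 0.0855
```

```bash
python3 st.py
```

```text
1.8167 q [-1.3771  0.9147  0.5702  0.1681 -0.5325  1.9327 -0.0282] p [0.2471 0.7909 0.5274] F [ 0.8405  0.1313 -1.3058] w 0.08546448361966932
x [ 0.0261  0.1482 -0.9886] y [0.31   0.939  0.1489] sum 3.0155371289451103
```

arm_command --commands '[{"dx":-10,"dy":0,"dz":0,"twist":0},{"dx":-20,"dy":0,"dz":0,"twist":0},{"dx":-30,"dy":0,"dz":0,"twist":0},{"dx":-40,"dy":0,"dz":0,"twist":0},{"dx":-40,"dy":0,"dz":0,"twist":0},{"dx":-40,"dy":0,"dz":0,"twist":0}]'

```text
clock: 2.32
position: [0.2029, 0.7707, 0.6396]
tool_rot: [1.642, 1.272, 1.344]
force: [-0.4, 0.5, -0.9]
grip_width: 0.0851
```

```bash
python3 st.py
```

```text
2.3167 q [-1.4557  0.8098  0.9969  0.1699 -0.9004  1.9324 -0.0128] p [0.2029 0.7707 0.6396] F [-0.3596  0.4716 -0.8757] w 0.08514109436262302
x [ 0.0663  0.2871 -0.9556] y [0.2836 0.9128 0.2939] sum 2.912123687037598
```

```bash
cat > kin.py <<'E'
from h import *
import json
from scipy.optimize import least_squares
def Ry(a): return R.from_euler('y',a).as_matrix()
def Rz(a): return R.from_euler('z',a).as_matrix()
def fk(q,P):
    d1,L1,L2,Lt,off1,off7=P[:6]
    A=Rz(q[0]+off1)@Ry(q[1]); p=np.array([0,0,d1])+A@[0,0,L1]
    A=A@Rz(q[2])@Ry(q[3]); p=p+A@[0,0,L2]
    A=A@Rz(q[4])@Ry(q[5])@Rz(q[6]+off7); p=p+A@[0,0,Lt]
    # tool x = A z ; tool y at angle off7
    T=np.c_[A[:,2],A[:,0],A[:,1]]
    return p,T
LIM=np.array([[-2.91,2.91],[-.3,2.13],[-1.5,1.42],[.17,2.43],[-1.26,4.41],[.16,1.93],[-2.52,2.52]])
try: P=np.array(json.load(open('P.json')))
except Exception: P=None
def fit():
    D=[json.loads(l) for l in open('log.txt')]
    def f(P):
        r=[]
        for q,p,e in D:
            pp,T=fk(q,P); r+=list((pp-p)); r+=list((.2*(T-R.from_euler('xyz',e).as_matrix())).ravel())
        return r
    best=None
    for o7 in [0,1.57,3.14,-1.57]:
        s=least_squares(f,[.36,.4,.4,.25,2.62,o7])
        if best is None or s.cost<best.cost: best=s
    return best
def ik(p,T,q0,P,n=12,seed=0):
    rng=np.random.default_rng(seed); sols=[]
    lo,hi=LIM[:,0]+.03,LIM[:,1]-.03
    def f(q):
        pp,TT=fk(q,P); return np.r_[(pp-p)*5,(TT-T).ravel(),.003*(q-q0)]
    for k in range(n):
        s=np.clip(q0,lo+.01,hi-.01) if k==0 else rng.uniform(lo,hi)
        r=least_squares(f,s,bounds=(lo,hi))
        pp,TT=fk(r.x,P); sols.append((np.linalg.norm(pp-p)+np.linalg.norm(TT-T),r.x))
    return sols
E
python3 - <<'E'
from kin import *
np.set_printoptions(precision=4,suppress=True)
b=fit(); print(b.cost,b.x,np.abs(b.fun).max()); json.dump(b.x.tolist(),open('P.json','w'))
E
```

```text
0.00253524050168362 [ 0.3136  0.5072  0.4359  0.3122  2.6168 -3.0454] 0.048584526949538936
```

Run:
```python
from kin import *
import itertools
np.set_printoptions(precision=4,suppress=True)
D=[json.loads(l) for l in open('log.txt')]
def fk2(q,P,sg):
    d1,L1,L2,Lt,o1,o7,a1,a2,a3,o3,o5=P; q=np.array(q)*sg
    A=Rz(q[0]+o1)@Ry(q[1]); p=np.array([0,0,d1])+A@[a1,0,L1]
    A=A@Rz(q[2]+o3)@Ry(q[3]); p=p+A@[a2,0,L2]
    A=A@Rz(q[4]+o5)@Ry(q[5]); p=p+A@[a3,0,0]; A=A@Rz(q[6]+o7); p=p+A@[0,0,Lt]
    return p,np.c_[A[:,2],A[:,0],A[:,1]]
out=[]
for s1,s3,s5,s7 in itertools.product([1,-1],repeat=4):
    sg=np.array([s1,1,s3,1,s5,1,s7])
    def f(P):
        r=[]
        for q,p,e in D:
            pp,T=fk2(q,P,sg); r+=list(3*(pp-p)); r+=list((T-R.from_euler('xyz',e).as_matrix()).ravel())
        return np.r_[r,.001*P[6:]]
    for o7 in [0,3.14,1.57,-1.57]:
        o1=1.275+1.345*s1
        s=least_squares(f,[.36,.42,.4,.25,o1,o7,0,0,0,0,0]); out.append((s.cost,sg[[0,2,4,6]],s.x))
out.sort(key=lambda t:t[0])
for o in out[:6]: print(*o)
```

```text
0.0029827266489512987 [-1 -1 -1 -1] [ 0.276   0.5246  0.4343  0.3165 -0.0743  3.0646 -0.0226 -0.0169 -0.0063
 -0.0082  0.0107]
0.002982726648952972 [-1 -1 -1 -1] [ 0.276   0.5246  0.4343  0.3165 -0.0743  3.0646 -0.0226 -0.0169 -0.0063
 -0.0082  0.0107]
0.0029827266489598444 [-1 -1 -1 -1] [ 0.276   0.5246  0.4343  0.3165 -0.0743 -3.2186 -0.0226 -0.0169 -0.0063
 -0.0082  0.0107]
0.0029827266494222796 [-1 -1 -1 -1] [ 0.276   0.5246  0.4343  0.3165 -0.0743  3.0646 -0.0226 -0.0169 -0.0063
 -0.0082  0.0107]
0.007320337120411422 [-1 -1 -1  1] [ 0.3321  0.4977  0.4386  0.275  -0.03   -3.1345  0.0443  0.0255  0.0253
 -0.131   0.1143]
0.007320337120411471 [-1 -1 -1  1] [ 0.3321  0.4977  0.4386  0.275  -0.03   -3.1345  0.0443  0.0255  0.0253
 -0.131   0.1143]
```

Run:
```python
from kin import *
import itertools
np.set_printoptions(precision=4,suppress=True)
D=[json.loads(l) for l in open('log.txt')]
out=[]
for sg in itertools.product([1,-1],repeat=7):
    if sg[3]<0: continue
    sg=np.array(sg)
    def ori(q,o):
        q=q*sg
        return Rz(q[0]+o[0])@Ry(q[1]+o[3])@Rz(q[2])@Ry(q[3])@Rz(q[4])@Ry(q[5])@Rz(q[6]+o[1])@Ry(o[2])
    def f(o):
        r=[]
        for q,p,e in D:
            T=R.from_euler('xyz',e).as_matrix(); A=ori(np.array(q),o)
            r.append((np.c_[A[:,2],A[:,0],A[:,1]]-T).ravel())
        return np.concatenate(r)
    for o7 in [0,3.14,1.57,-1.57]:
      for o1 in [0,3.14,1.57,-1.57]:
        s=least_squares(f,[o1,o7,0,0]); out.append((s.cost,sg,s.x,np.linalg.norm(s.fun.reshape(-1,9),axis=1)))
out.sort(key=lambda t:t[0])
for o in out[:5]: print(*o)
```

```text
4.3820146402199524e-30 [-1  1 -1  1 -1  1 -1] [6.2832 3.1416 0.     0.    ] [0. 0. 0. 0. 0. 0. 0.]
8.647242656197608e-30 [-1  1  1  1  1  1  1] [6.2832 3.1416 3.1416 3.1416] [0. 0. 0. 0. 0. 0. 0.]
8.795893432899116e-30 [-1  1 -1  1 -1  1 -1] [6.2832 3.1416 0.     0.    ] [0. 0. 0. 0. 0. 0. 0.]
2.0600814617788753e-29 [-1  1 -1  1 -1  1 -1] [ 0.     -3.1416  0.      0.    ] [0. 0. 0. 0. 0. 0. 0.]
2.4597851961048885e-29 [-1  1  1  1  1  1  1] [ 0.     -3.1416  3.1416  3.1416] [0. 0. 0. 0. 0. 0. 0.]
```

```bash
cat > kin.py <<'E'
from h import *
import json
from scipy.optimize import least_squares
def Ry(a): return R.from_euler('y',a).as_matrix()
def Rz(a): return R.from_euler('z',a).as_matrix()
SG=np.array([-1,1,-1,1,-1,1,-1.])
def frames(q):
    q=np.array(q)*SG; F=[]; A=np.eye(3)
    A1=Rz(q[0]); A2=A1@Ry(q[1]); A3=A2@Rz(q[2]); A4=A3@Ry(q[3]); A5=A4@Rz(q[4]); A6=A5@Ry(q[5]); A7=A6@Rz(q[6]+np.pi)
    return A1,A2,A3,A4,A5,A6,A7
def cols(q):
    F=frames(q); 
    # z-base, link vectors after q2 (z), offsets x/y along A3, A4(x,z), A5, A7 z
    return np.c_[[0,0,1],F[0][:,1],F[1][:,2],F[2][:,:2],F[3][:,2],F[4][:,:2],F[6]]
def fitpos():
    D=[json.loads(l) for l in open('log.txt')]
    A=np.vstack([cols(q) for q,p,e in D]); b=np.concatenate([p for q,p,e in D])
    x=np.linalg.lstsq(A,b,rcond=1e-3)[0]; return x,A@x-b
try: K=np.array(json.load(open('K.json')))
except Exception: K=None
def fk(q):
    A=frames(q)[-1]; return cols(q)@K, np.c_[A[:,2],A[:,0],A[:,1]]
LIM=np.array([[-2.91,2.91],[-.3,2.13],[-1.5,1.42],[.17,2.43],[-1.26,4.41],[.16,1.93],[-2.52,2.52]])
def ik(p,T,q0,n=8,seed=0):
    rng=np.random.default_rng(seed); sols=[]
    lo,hi=LIM[:,0]+.03,LIM[:,1]-.03
    def f(q):
        pp,TT=fk(q); return np.r_[(pp-p)*5,(TT-T).ravel(),.002*(q-q0)]
    for k in range(n):
        s=np.clip(q0,lo+.01,hi-.01) if k==0 else rng.uniform(lo,hi)
        r=least_squares(f,s,bounds=(lo,hi))
        pp,TT=fk(r.x); sols.append((np.linalg.norm(pp-p)+np.linalg.norm(TT-T),r.x))
    return sols
E
python3 - <<'E'
from kin import *
np.set_printoptions(precision=4,suppress=True)
x,r=fitpos(); print(x,np.abs(r).max()); json.dump(x.tolist(),open('K.json','w'))
E
```

```text
[ 0.3203 -0.0213  0.5297 -0.     -0.0375  0.4207 -0.     -0.0004 -0.
  0.      0.342 ] 5.551115123125783e-16
```

```bash
cat > plan.py <<'E'
from kin import *
PHI=np.radians(74.3)
Lx=np.array([np.cos(PHI),np.sin(PHI),0]); Ly=np.array([-np.sin(PHI),np.cos(PHI),0])
O=np.array([.672,.1105,.018])
def lane(s,y,z): return np.array([O[0],O[1],0])+s*Lx+y*Ly+np.array([0,0,z])
def tool(th,sg): # sg=+1: twist +90 from start => y = -Ly..., z=-lane side
    x=np.sin(th)*Lx-np.array([0,0,np.cos(th)]); y=-sg*Ly; return np.c_[x,y,np.cross(x,y)]
E
python3 - <<'E'
from plan import *
np.set_printoptions(precision=2,suppress=True)
q0=np.array([-.3,.6,0,1.5,0.5,1.,0])
pts={'fresh':np.array([.5596,-.3947,.08]),'fresh hi':np.array([.5596,-.3947,.25]),'lane-25':lane(-.025,0,.105),'lane52':lane(.052,0,.105),'lanehi52':lane(.052,0,.22)}
for th in (35,45,55):
  for sg in (1,-1):
    for n,p in pts.items():
        S=[s for s in ik(p,tool(np.radians(th),sg),q0,10) if s[0]<.02]
        S.sort(key=lambda t:np.abs(t[1]-q0).max())
        print(th,sg,n,len(S),S[0][1] if S else '', S[-1][1] if S else '')
E
```

```text
35 1 fresh 6 [ 0.95  0.99 -0.33  1.24 -0.29  1.23  0.59] [ 0.95  0.99 -0.33  1.24 -0.29  1.23  0.59]
35 1 fresh hi 6 [ 0.9   0.81 -0.23  1.15 -0.38  1.49  0.52] [ 0.9   0.81 -0.23  1.15 -0.38  1.49  0.52]
35 1 lane-25 5 [ 0.45  0.8  -0.58  1.71 -0.33  0.6   0.04] [ 0.45  0.8  -0.58  1.71 -0.33  0.6   0.04]
35 1 lane52 5 [ 0.33  0.82 -0.59  1.67 -0.31  0.55 -0.08] [ 0.33  0.82 -0.59  1.67 -0.31  0.55 -0.08]
35 1 lanehi52 5 [ 0.23  0.63 -0.43  1.61 -0.47  0.77 -0.05] [ 0.23  0.63 -0.43  1.61 -0.47  0.77 -0.05]
35 -1 fresh 8 [ 0.62  1.    0.32  1.27 -0.79  1.38 -2.22] [ 0.62  1.    0.32  1.27 -0.79  1.38 -2.22]
35 -1 fresh hi 8 [ 0.59  0.83  0.38  1.17 -0.76  1.61 -2.36] [ 0.59  0.83  0.38  1.17 -0.76  1.61 -2.36]
35 -1 lane-25 8 [ 0.81  1.14 -1.3   1.69  0.73  0.78  2.33] [-0.12  0.76  0.29  1.74 -1.13  0.92 -2.49]
35 -1 lane52 3 [ 0.66  1.13 -1.26  1.66  0.75  0.73  2.23] [ 0.66  1.13 -1.26  1.66  0.75  0.73  2.23]
35 -1 lanehi52 3 [ 0.7   1.   -1.37  1.59  0.62  0.88  2.25] [ 0.7   1.   -1.37  1.59  0.62  0.88  2.25]
45 1 fresh 6 [ 1.02  1.09 -0.39  1.15 -0.34  1.36  0.63] [ 1.02  1.
[... 1298 characters left out ...]
11 -1.    1.71 -0.22  0.47  0.08] [-0.56  1.33  1.17  1.78  4.28  1.9   0.9 ]
55 1 lanehi52 5 [ 0.65  0.86 -0.9   1.69 -0.51  0.63  0.16] [ 0.65  0.86 -0.9   1.69 -0.51  0.63  0.16]
55 -1 fresh 8 [ 0.81  1.17  0.14  1.07 -0.85  1.63 -2.23] [ 0.81  1.17  0.14  1.07 -0.85  1.63 -2.23]
55 -1 fresh hi 8 [ 0.79  0.98  0.18  1.03 -0.88  1.81 -2.38] [ 0.79  0.98  0.18  1.03 -0.88  1.81 -2.38]
55 -1 lane-25 6 [ 0.27  0.86 -0.09  1.75 -1.23  0.97 -2.23] [ 0.27  0.86 -0.09  1.75 -1.23  0.97 -2.23]
55 -1 lane52 8 [ 0.25  0.87 -0.24  1.73 -1.23  0.81 -2.3 ] [ 0.86  1.44 -1.47  1.7   0.81  0.66  2.39]
55 -1 lanehi52 8 [ 0.11  0.69 -0.04  1.72 -1.23  0.99 -2.47] [ 0.86  1.21 -1.47  1.68  0.51  0.67  2.48]
```

arm_command --commands '[{"dx":-10,"dy":0,"dz":0,"twist":0},{"dx":-20,"dy":0,"dz":0,"twist":0},{"dx":-30,"dy":0,"dz":0,"twist":0},{"dx":-40,"dy":0,"dz":0,"twist":0},{"dx":-40,"dy":0,"dz":0,"twist":0},{"dx":-40,"dy":0,"dz":0,"twist":0}]'

```text
clock: 2.82
position: [0.1842, 0.7383, 0.7108]
tool_rot: [1.65, 1.188, 1.367]
force: [0.1, 0.4, -0.9]
grip_width: 0.0852
```

```bash
python3 st.py
```

```text
2.8167 q [-1.4722  0.6958  0.7441  0.1692 -0.6512  1.9325 -0.0393] p [0.1842 0.7383 0.7108] F [ 0.0511  0.4327 -0.8922] w 0.08522672045101469
x [ 0.0756  0.3655 -0.9277] y [0.2645 0.8897 0.3721] sum 2.7975594120665432
```

arm_command --commands '[{"dx":-18,"dy":9,"dz":0,"twist":0},{"dx":-36,"dy":18,"dz":0,"twist":0},{"dx":-36,"dy":18,"dz":0,"twist":0},{"dx":-36,"dy":18,"dz":0,"twist":0},{"dx":-36,"dy":18,"dz":0,"twist":0},{"dx":-36,"dy":18,"dz":0,"twist":0}]'

```text
clock: 3.32
position: [0.1826, 0.7079, 0.7615]
tool_rot: [1.649, 1.123, 1.368]
force: [0.6, -0.2, -0.2]
grip_width: 0.0853
```

```bash
python3 st.py
```

```text
3.3167 q [-1.4573  0.6082  0.4892  0.1691 -0.4116  1.9325 -0.0599] p [0.1826 0.7079 0.7615] F [ 0.5839 -0.19   -0.2347] w 0.08530963982644313
x [ 0.0874  0.4243 -0.9013] y [0.258  0.8642 0.4319] sum 2.709828278474414
```

arm_command --commands '[{"dx":-18,"dy":9,"dz":0,"twist":0},{"dx":-36,"dy":18,"dz":0,"twist":0},{"dx":-36,"dy":18,"dz":0,"twist":0}]'

```text
clock: 3.57
position: [0.1798, 0.683, 0.8007]
tool_rot: [1.646, 1.068, 1.364]
force: [-0.6, -0.8, -0.1]
grip_width: 0.0858
```

arm_command --commands '[{"dx":-18,"dy":9,"dz":0,"twist":0},{"dx":-36,"dy":18,"dz":0,"twist":0},{"dx":-36,"dy":18,"dz":0,"twist":0}]'

```text
clock: 3.82
position: [0.1759, 0.6558, 0.8386]
tool_rot: [1.643, 1.013, 1.361]
force: [0.0, 0.5, 0.3]
grip_width: 0.0855
```

```bash
python3 st.py
```

```text
3.8167 q [-1.4686  0.4993  0.5073  0.1685 -0.4095  1.9325 -0.0545] p [0.1759 0.6558 0.8386] F [0.006  0.4817 0.2854] w 0.08548126468503617
x [ 0.1101  0.5179 -0.8484] y [0.2467 0.8126 0.528 ] sum 2.6002921003462864
```

arm_command --commands '[{"dx":-18,"dy":11,"dz":0,"twist":0},{"dx":-36,"dy":22,"dz":0,"twist":0},{"dx":-36,"dy":22,"dz":0,"twist":0}]'

```text
clock: 4.07
position: [0.1736, 0.6284, 0.8724]
tool_rot: [1.638, 0.962, 1.352]
force: [-0.9, -0.3, 0.6]
grip_width: 0.0852
```

arm_command --commands '[{"dx":-18,"dy":12,"dz":0,"twist":0},{"dx":-36,"dy":24,"dz":0,"twist":0},{"dx":-36,"dy":24,"dz":0,"twist":0}]'

```text
clock: 4.32
position: [0.1689, 0.6029, 0.9016]
tool_rot: [1.635, 0.916, 1.349]
force: [-0.6, 0.9, 0.7]
grip_width: 0.0853
```

arm_command --commands '[{"dx":-18,"dy":13,"dz":0,"twist":0},{"dx":-36,"dy":26,"dz":0,"twist":0},{"dx":-36,"dy":26,"dz":0,"twist":0}]'

```text
clock: 4.57
position: [0.1647, 0.5776, 0.9282]
tool_rot: [1.634, 0.872, 1.347]
force: [0.3, 0.1, 0.4]
grip_width: 0.0854
```

```bash
python3 st.py
```

```text
4.5667 q [-1.5043  0.3611  0.5753  0.169  -0.4255  1.9325 -0.0466] p [0.1647 0.5776 0.9282] F [0.3457 0.1451 0.4424] w 0.08538480158338572
x [ 0.1426  0.627  -0.7658] y [0.2307 0.7314 0.6418] sum 2.462535679348276
```

arm_command --commands '[{"dx":-18,"dy":14,"dz":1,"twist":0},{"dx":-36,"dy":28,"dz":2,"twist":0},{"dx":-36,"dy":28,"dz":2,"twist":0}]'

```text
clock: 4.82
position: [0.1643, 0.5519, 0.9518]
tool_rot: [1.632, 0.832, 1.347]
force: [1.0, -0.7, -0.1]
grip_width: 0.0852
```

```bash
python3 st.py
python3 - <<'E'
from plan import *
np.set_printoptions(precision=4,suppress=True)
x,r=fitpos(); print(x,np.abs(r).max()); json.dump(x.tolist(),open('K.json','w'))
s=sensors.observe(); M=R.from_euler('xyz',s['tool_rot']).as_matrix()
# twist t: y' = cos t y + sin t z ; want y'_z=0, near +z
t=np.arctan2(-M[2,1],M[2,2]); print('twist',t,t+np.pi,t-np.pi, M)
E
```

```text
4.8167 q [-1.5074  0.3212  0.5944  0.1691 -0.4361  1.9325 -0.0377] p [0.1643 0.5519 0.9518] F [ 1.0396 -0.6943 -0.1364] w 0.08521751116509504
x [ 0.1492  0.6567 -0.7392] y [0.2235 0.7058 0.6722] sum 2.422781810533912
[ 0.3203 -0.0213  0.5297 -0.     -0.0375  0.4207 -0.     -0.0004 -0.
  0.      0.342 ] 7.771561172376096e-16
twist -1.6324243119359656 1.5091683416538275 -4.7740169655257585 [[ 0.1492  0.2235  0.9632]
 [ 0.6567  0.7058 -0.2656]
 [-0.7392  0.6722 -0.0415]]
```

```bash
cat > go.py <<'E'
import sys
from plan import *
np.set_printoptions(precision=2,suppress=True)
def delta(dest):
    s=sensors.observe(); M=R.from_euler('xyz',s['tool_rot']).as_matrix()
    d=M.T@(np.array(dest)-s['position'])*100
    return d
if __name__=='__main__':
    a=list(map(float,sys.argv[2:5]))
    dest=lane(*a) if sys.argv[1]=='lane' else np.array(a)
    d=delta(dest); print('dest',dest,'tool delta cm',d,'norm',np.linalg.norm(d),'rows',np.linalg.norm(d)/4.17)
    s=sensors.observe(); M=R.from_euler('xyz',s['tool_rot']).as_matrix()
    x=M[:,0]; print('tilt',np.degrees(np.arccos(-x[2])),'az',np.degrees(np.arctan2(x[1],x[0])),'y_z',M[2,1])
    rel=s['position']-O*[1,1,0]; print('lane coords mm',1000*np.array([rel@Lx,rel@Ly,rel[2]]),'F lane',np.array([s['force']@Lx,s['force']@Ly,s['force'][2]]),'w',s['grip_width'],'t',s['clock'],'q',s['qpos'])
E
python3 go.py lane -0.10 0 0.32
```

```text
dest [0.64 0.01 0.32] tool delta cm [ 18.56 -69.68  63.19] norm 95.87532446705642 rows 22.99168452447396
tilt 42.337060661488934 az 77.19833405798192 y_z 0.6722122315387578
lane coords mm [287.58 608.17 951.76] F lane [-0.39 -1.19 -0.14] w 0.08521751116509504 t 4.8167 q [-1.51  0.32  0.59  0.17 -0.44  1.93 -0.04]
```

arm_command --commands '[{"dx":0.8,"dy":-2.9,"dz":2.6,"twist":0.12},{"dx":1.6,"dy":-5.8,"dz":5.2,"twist":0.24},{"dx":2.4,"dy":-8.7,"dz":7.8,"twist":0.36},{"dx":3.2,"dy":-11.6,"dz":10.4,"twist":0.48},{"dx":4,"dy":-14.5,"dz":13,"twist":0.6},{"dx":4.8,"dy":-17.4,"dz":15.6,"twist":0.72},{"dx":5.6,"dy":-20.3,"dz":18.2,"twist":0.84},{"dx":6.4,"dy":-23.2,"dz":20.8,"twist":0.96},{"dx":7.2,"dy":-26.1,"dz":23.4,"twist":1.08},{"dx":8,"dy":-29,"dz":26,"twist":1.2},{"dx":8.8,"dy":-31.9,"dz":28.6,"twist":1.32},{"dx":9.6,"dy":-34.8,"dz":31.2,"twist":1.44}]'

```text
clock: 5.82
position: [0.3375, 0.3568, 0.7157]
tool_rot: [2.751, 0.834, 1.353]
force: [0.9, 1.1, 0.2]
grip_width: 0.0852
```

```bash
python3 go.py lane -0.10 0 0.32;  python3 - <<'E'
from plan import *
s=sensors.observe(); M=R.from_euler('xyz',s['tool_rot']).as_matrix()
t=np.arctan2(-M[2,1],M[2,2]); print('twist',t,t+np.pi,t-np.pi)
E
```

```text
dest [0.64 0.01 0.32] tool delta cm [11.29 16.94 57.18] norm 60.6997313274919 rows 14.556290486209088
tilt 42.224528309122945 az 77.5046491447811 y_z 0.2557081247891298
lane coords mm [146.61 388.66 715.69] F lane [ 1.25 -0.56  0.2 ] w 0.08523814424987927 t 5.8167 q [-1.51 -0.29  0.57  1.46 -0.15  1.26 -0.73]
twist -2.7512592999889263 0.39033335360086685 -5.892851953578719
```

arm_command --commands '[{"dx":0.8,"dy":1.2,"dz":3.9,"twist":0.1},{"dx":1.6,"dy":2.4,"dz":7.8,"twist":0.2},{"dx":2.4,"dy":3.6,"dz":11.7,"twist":0.3},{"dx":3.2,"dy":4.8,"dz":15.6,"twist":0.39},{"dx":4,"dy":6,"dz":19.5,"twist":0.39},{"dx":4.8,"dy":7.2,"dz":23.4,"twist":0.39},{"dx":5.6,"dy":8.4,"dz":27.3,"twist":0.39},{"dx":6.4,"dy":9.6,"dz":31.2,"twist":0.39},{"dx":7.2,"dy":10.8,"dz":35.1,"twist":0.39},{"dx":8,"dy":12,"dz":39,"twist":0.39},{"dx":8.8,"dy":13.2,"dz":43,"twist":0.39},{"dx":9.6,"dy":14.4,"dz":47,"twist":0.39}]'

```text
clock: 6.82
position: [0.4849, 0.1315, 0.4594]
tool_rot: [3.105, 0.842, 1.311]
force: [-0.1, 0.1, 0.3]
grip_width: 0.0856
```

```bash
python3 go.py lane -0.10 0 0.30;  python3 - <<'E'
from plan import *
s=sensors.observe(); M=R.from_euler('xyz',s['tool_rot']).as_matrix()
t=np.arctan2(-M[2,1],M[2,2]); print('twist',t,t+np.pi,t-np.pi)
E
```

```text
dest [0.64 0.01 0.3 ] tool delta cm [ 7.08 17.89 16.66] norm 25.45052021745049 rows 6.103242258381412
tilt 41.76891255098574 az 75.11819609280344 y_z 0.024226207117061804
lane coords mm [-30.44 185.83 459.37] F lane [0.03 0.12 0.26] w 0.0855602557009556 t 6.8167 q [-1.59 -0.3   1.42  1.87 -0.42  1.05 -0.2 ]
twist -3.1052159290167216 0.036376724573071506 -6.246808582606515
```

arm_command --commands '[{"dx":1.2,"dy":2.5,"dz":2.5,"twist":0.0},{"dx":2.4,"dy":5.0,"dz":5,"twist":0.0},{"dx":3.6,"dy":7.5,"dz":7.5,"twist":0.0},{"dx":4.8,"dy":10,"dz":10,"twist":0.03},{"dx":6,"dy":12.5,"dz":12.5,"twist":0.03},{"dx":6.5,"dy":15,"dz":15,"twist":0.03},{"dx":7,"dy":17.9,"dz":16.7,"twist":0.03}]'

```text
clock: 7.4
position: [0.4655, 0.0901, 0.4104]
tool_rot: [3.099, 0.853, 1.263]
force: [-0.0, -0.6, -0.3]
grip_width: 0.0849
```

```bash
python3 go.py lane -0.10 0 0.30
```

```text
dest [0.64 0.01 0.3 ] tool delta cm [ 7.14 19.01  9.44] norm 22.397541937015777 rows 5.371113174344311
tilt 41.12899082581937 az 72.36316651309393 y_z 0.028237754793246916
lane coords mm [-75.49 193.3  410.45] F lane [-0.62 -0.16 -0.26] w 0.0849098403296066 t 7.4 q [-1.48 -0.3   1.42  1.99 -0.45  0.99 -0.08]
```

```bash
cat > sim.py <<'E'
from plan import *
VL=.7*np.array([1.89,1.89,2.39,2.39,3.01,3.01,3.01])/12
LO=LIM[:,0].copy(); HI=LIM[:,1].copy()
def step(q,p,T,lam=.02):
    # row: clip target to 41.7mm/7.16deg, then DLS step w/ bounds
    p0,T0=fk(q); dp=p-p0; n=np.linalg.norm(dp); dp*=min(1,.0417/max(n,1e-9))
    rv=R.from_matrix(T@T0.T).as_rotvec(); m=np.linalg.norm(rv); rv*=min(1,.125/max(m,1e-9))
    pt=p0+dp; Tt=R.from_rotvec(rv).as_matrix()@T0
    def f(x):
        pp,TT=fk(x); return np.r_[pp-pt,.5*R.from_matrix(Tt@TT.T).as_rotvec(),lam*(x-q)]
    lo=np.maximum(LO,q-VL); hi=np.minimum(HI,q+VL)
    lo=np.minimum(lo,q-1e-6); hi=np.maximum(hi,q+1e-6)
    return least_squares(f,np.clip(q,lo+1e-9,hi-1e-9),bounds=(lo,hi)).x
def run(q,way,T,n=12,lam=.02,v=False):
    for p in way:
        p=np.array(p); 
        for k in range(40):
            q=step(q,p,T,lam)
            if np.linalg.norm(fk(q)[0]-p)<.004: break
        e=np.linalg.norm(fk(q)[0]-p); er=np.linalg.norm(R.from_matrix(T@fk(q)[1].T).as_rotvec())
        print(p,'rows',k+1,'q',q,'err mm',e*1000,'rot',np.degrees(er))
    return q
E
python3 - <<'E'
from sim import *
np.set_printoptions(precision=2,suppress=True)
s=sensors.observe(); T=R.from_euler('xyz',s['tool_rot']).as_matrix()
q=s['qpos'].copy()
# validation: from 4.82 state
q1=np.array([-1.5074,0.3212,0.5944,0.1691,-0.4361,1.9325,-0.0377])
T1=tool(np.radians(42.3),1)
print('val'); run(q1,[(.3375,.3568,.7157),(.4849,.1315,.4594),(.645,.014,.3)],T1)
Tg=tool(np.radians(42),1)
print('back'); 
for z in (.42,.55):
    qq=run(q,[(.40,.35,z+.1),(.19,.69,z),(.36,.60,z),(.51,.47,z),(.61,.21,z),(.645,.014,z),lane(-.1,0,.30)],Tg)
print('direct from left')
E
```

```text
val
[0.34 0.36 0.72] rows 10 q [-1.16 -0.22  0.36  1.44 -0.28  1.28 -0.75] err mm 0.14905881736739765 rot 17.263784212754093
[0.48 0.13 0.46] rows 10 q [-1.06  0.07  1.23  1.88 -0.85  1.27  0.17] err mm 1.140188330072402 rot 0.09820887361427244
[0.65 0.01 0.3 ] rows 7 q [-0.33  0.72  0.96  1.66 -1.26  1.55  0.69] err mm 1.0784024438853828 rot 0.023869819404512434
back
[0.4  0.35 0.52] rows 7 q [-1.33 -0.2   0.66  1.88 -0.4   0.86 -0.74] err mm 0.3303692479773501 rot 0.03182350462771163
[0.19 0.69 0.42] rows 10 q [-1.66  0.19  0.27  1.81  0.06  0.43 -1.72] err mm 0.24829768889191564 rot 0.04547592083509228
[0.36 0.6  0.42] rows 5 q [-1.15  0.18  0.14  1.81 -0.46  0.49 -0.96] err mm 0.32316962155515894 rot 0.056637457197292226
[0.51 0.47 0.42] rows 5 q [-0.75  0.23  0.16  1.74 -0.77  0.72 -0.41] err mm 0.15899028904376533 rot 0.025707644948652023
[0.61 0.21 0.42] rows 7 q [-0.31  0.3   0.29  1.66 -0.89  1.11  0.07] err mm 0.09862200589831926 rot 0.012332527285710156
[0.65 0.01 0.42] rows 5 q [ 0.    0.44  0.37  1.48 -0.9   1.41  0.29] err mm 0.12140870759299453 rot 0.012621090587644384
[... 288 characters left out ...]
2  1.55  0.1   0.74 -1.74] err mm 0.1514132918677241 rot 0.025085869358031174
[0.36 0.6  0.55] rows 5 q [-1.22  0.11  0.22  1.57 -0.3   0.78 -1.15] err mm 0.19149654026344468 rot 0.03055651080985891
[0.51 0.47 0.55] rows 5 q [-0.89  0.17  0.32  1.5  -0.63  0.97 -0.63] err mm 0.1680312975289995 rot 0.023910843810698586
[0.61 0.21 0.55] rows 7 q [-0.44  0.25  0.47  1.42 -0.84  1.35 -0.13] err mm 0.13012875063855583 rot 0.014797774892586721
[0.65 0.01 0.55] rows 5 q [-0.08  0.41  0.53  1.23 -0.93  1.65  0.12] err mm 0.1656370269610423 rot 0.015300747643768207
[0.64 0.01 0.3 ] rows 6 q [-0.06  0.56  0.46  1.64 -1.03  1.29  0.54] err mm 0.5670318871252885 rot 0.015828829434753233
direct from left
```

```bash
for w in ".40 .35 .52" ".28 .64 .45"; do python3 go.py w $w | head -1; done
```

```text
dest [0.4  0.35 0.52] tool delta cm [  6.73 -13.05 -24.95] norm 28.951536923120514 rows 6.942814609861035
dest [0.28 0.64 0.45] tool delta cm [ 27.79 -32.68 -39.28] norm 58.16522771627395 rows 13.94849585522157
```

arm_command --commands '[{"dx":1,"dy":-1.9,"dz":-3.6,"twist":0},{"dx":2,"dy":-3.8,"dz":-7.2,"twist":0},{"dx":3,"dy":-5.7,"dz":-10.8,"twist":0},{"dx":4,"dy":-7.6,"dz":-14.4,"twist":0},{"dx":5,"dy":-9.5,"dz":-18,"twist":0},{"dx":6,"dy":-11.4,"dz":-21.6,"twist":0},{"dx":7,"dy":-13,"dz":-25,"twist":0},{"dx":10,"dy":-16,"dz":-27,"twist":0},{"dx":13,"dy":-18.5,"dz":-29,"twist":0},{"dx":16,"dy":-21,"dz":-31,"twist":0},{"dx":19,"dy":-24,"dz":-33,"twist":0},{"dx":22,"dy":-27,"dz":-35,"twist":0}]'

```text
clock: 8.4
position: [0.3287, 0.5257, 0.4747]
tool_rot: [3.099, 0.853, 1.264]
force: [1.0, 0.4, 1.0]
grip_width: 0.0851
```

```bash
for w in ".36 .60 .43" ".51 .47 .42" ".61 .21 .42"; do python3 go.py w $w | head -1; done; python3 go.py lane -.1 0 .42
```

```text
dest [0.36 0.6  0.43] tool delta cm [ 8.65  0.87 -3.07] norm 9.218454543183597 rows 2.2106605619145316
dest [0.51 0.47 0.42] tool delta cm [ 4.23 18.8   4.28] norm 19.738047795815174 rows 4.733344795159514
dest [0.61 0.21 0.42] tool delta cm [-10.09  35.47  21.39] norm 42.63613700481211 rows 10.224493286525687
dest [0.64 0.01 0.42] tool delta cm [-21.68  44.15  35.03] norm 60.382076403991704 rows 14.480114245561559
tilt 41.14384511990706 az 72.4202307406415 y_z 0.02789054686315745
lane coords mm [306.83 442.82 474.74] F lane [ 0.65 -0.85  1.  ] w 0.08511227822150756 t 8.4 q [-1.3  -0.02  0.27  1.87 -0.28  0.6  -1.11]
```

arm_command --commands '[{"dx":0.9,"dy":3.8,"dz":0.9,"twist":0},{"dx":1.7,"dy":7.5,"dz":1.7,"twist":0},{"dx":2.5,"dy":11.3,"dz":2.5,"twist":0},{"dx":3.4,"dy":15,"dz":3.4,"twist":0},{"dx":4.2,"dy":18.8,"dz":4.3,"twist":0},{"dx":2.2,"dy":21.2,"dz":6.7,"twist":0},{"dx":0.2,"dy":23.6,"dz":9.1,"twist":0},{"dx":-1.8,"dy":26,"dz":11.5,"twist":0},{"dx":-3.8,"dy":28.4,"dz":13.9,"twist":0},{"dx":-5.8,"dy":30.8,"dz":16.3,"twist":0},{"dx":-7.8,"dy":33.2,"dz":18.7,"twist":0},{"dx":-10,"dy":35.5,"dz":21.4,"twist":0}]'

```text
clock: 9.4
position: [0.6108, 0.2093, 0.4193]
tool_rot: [3.099, 0.852, 1.265]
force: [-0.1, 0.7, -0.5]
grip_width: 0.0855
```

```bash
python3 go.py lane -.1 0 .33;  python3 - <<'E'
from plan import *
s=sensors.observe(); M=R.from_euler('xyz',s['tool_rot']).as_matrix()
t=np.arctan2(-M[2,1],M[2,2]); print('twist',t,t+np.pi,t-np.pi)
E
```

```text
dest [0.64 0.01 0.33] tool delta cm [-4.85  8.3  19.48] norm 21.725529755545246 rows 5.209959173991666
tilt 41.17902391444504 az 72.50205107492125 y_z 0.02799310666256999
lane coords mm [ 78.57  85.64 419.33] F lane [ 0.63  0.26 -0.53] w 0.08548566439262448 t 9.4 q [-0.5   0.31  0.53  1.68 -0.95  1.14  0.13]
twist -3.0990638664666905 0.042528787123102596 -6.240656520056484
```

arm_command --commands '[{"dx":-0.9,"dy":1.5,"dz":3.3,"twist":0.01},{"dx":-1.8,"dy":3,"dz":6.6,"twist":0.02},{"dx":-2.7,"dy":4.5,"dz":10,"twist":0.03},{"dx":-3.4,"dy":6,"dz":13.3,"twist":0.04},{"dx":-4.2,"dy":7.2,"dz":16.5,"twist":0.04},{"dx":-4.8,"dy":8.3,"dz":19.5,"twist":0.04},{"dx":-4.8,"dy":8.3,"dz":19.5,"twist":0.04}]'

```text
clock: 9.98
position: [0.645, 0.0085, 0.3257]
tool_rot: [-3.14, 0.855, 1.263]
force: [0.1, -0.6, -0.6]
grip_width: 0.0853
```

```bash
python3 go.py lane -.1 0 .33
python3 - <<'E'
from h import *
ci=imaging.camera_info('wrist'); import json
json.dump({k:np.array(v).tolist() for k,v in ci.items()},open('w1.json','w'))
cv2.imwrite('pics/w1.png',imaging.grab_frame('wrist')[:,:,::-1])
E
```

```text
dest [0.64 0.01 0.33] tool delta cm [ 0.04 -0.18 -0.69] norm 0.7169850290018508 rows 0.1719388558757436
tilt 40.99307196314983 az 72.37434920197539 y_z -0.0013638643156603236
lane coords mm [-105.55   -1.58  325.74] F lane [-0.5  -0.28 -0.56] w 0.08534749289601355 t 9.9833 q [-0.13  0.54  0.56  1.63 -1.04  1.33  0.49]
```

View pics/w1.png

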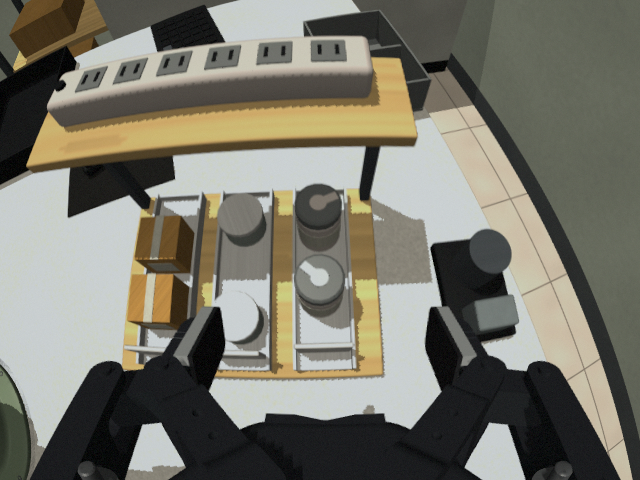

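Run:
```python
import cv2
a=cv2.imread('pics/w1.png')[170:390,230:400]
cv2.imwrite('pics/w1c.png',cv2.resize(a,None,fx=2.7*1.0,fy=2.7,interpolation=cv2.INTER_CUBIC))
```

```text
(no output)
```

View pics/w1c.png

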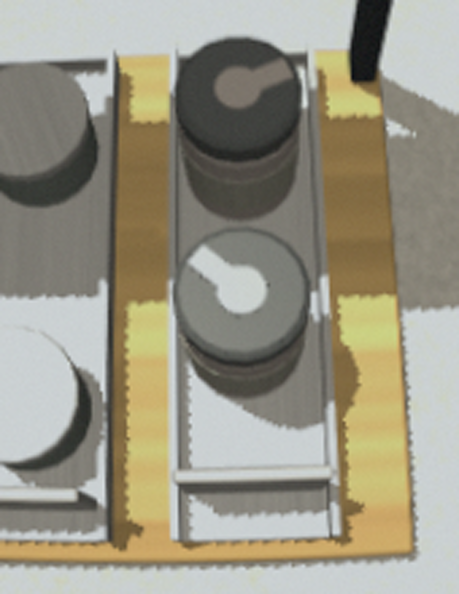

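Run:
```python
from plan import *
np.set_printoptions(precision=1,suppress=True)
ci=json.load(open('w1.json')); ci={k:np.array(v) for k,v in ci.items()}
def m(n,x,y,z):
    p=atz('wrist',(230+x/2.7,170+y/2.7),z,ci); r=p-O*[1,1,0]; print(n,p*1000,'lane',1000*np.array([r@Lx,r@Ly])); return p
m('front',240.5,295,.116); m('rear',238,98,.116)
a=m('LrailF',176,540,.042); b=m('LrailB',176,52,.042); print(np.degrees(np.arctan2(*(b-a)[[1,0]])))
a=m('RrailF',335,540,.042); b=m('RrailB',313,60,.042); print(np.degrees(np.arctan2(*(b-a)[[1,0]])))
m('stopL back',176,468,.086); m('stopR back',330,467,.086); m('stopL fr',176,484,.086); m('stopR fr',333,480,.086)
m('rackcorner R front',413,555,.018)
def w(n,u,v,z):
    p=atz('wrist',(u,v),z,ci); r=p-O*[1,1,0]; print(n,p*1000,'lane',1000*np.array([r@Lx,r@Ly])); return p
a=w('shelfL',27,171,.253); b=w('shelfR',416,145,.253); d=b-a;print(np.degrees(np.arctan2(d[1],d[0]))+90,np.linalg.norm(d))
```

```text
front [660.7  75.7 116. ] lane [-36.5   1.5]
rear [685.8 159.4 116. ] lane [50.8 -0.1]
LrailF [603.8  -4.6  42. ] lane [-129.3   34.5]
LrailB [673.1 232.3  42. ] lane [117.6  31.9]
73.70170395658066
RrailF [671.4 -26.2  42. ] lane [-131.8  -36.4]
RrailB [739.9 205.7  42. ] lane [110.1 -39.6]
73.55677169328146
stopL back [615.4  21.3  86. ] lane [-101.2   30.4]
stopR back [675.4   2.6  86. ] lane [-103.   -32.5]
stopL fr [613.4  15.   86. ] lane [-107.8   30.5]
stopR fr [674.9  -2.9  86. ] lane [-108.4  -33.4]
rackcorner R front [706.  -45.1  18. ] lane [-140.6  -74.8]
shelfL [392.9 231.2 253. ] lane [ 40.6 301.3]
shelfR [762.1 122.  253. ] lane [ 35.4 -83.6]
73.52204382839766 0.3849396237037868
```

```bash
sed -i 's/^PHI=.*/PHI=np.radians(73.6)/; s/^O=.*/O=np.array([.672,.1105,.018])+.0022*np.array([.96,-.28,0])/' plan.py
python3 - <<'E'
from go import *
s=sensors.observe(); M=R.from_euler('xyz',s['tool_rot']).as_matrix()
g=np.array([.685,.1565,.104]); 
print('pre',delta(g-.12*M[:,0]),'grasp',delta(g))
for n,p in dict(front=(.6607,.0757),rear=(.6858,.1594),stopL=(.6154,.0213),stopR=(.6754,.0026)).items():
    r=np.array(p)-O[:2]; print(n,1000*np.array([r@Lx[:2],r@Ly[:2]]))
E
```

```text
pre [14.72 -0.57  3.32] grasp [26.72 -0.57  3.32]
front [-36.58   3.21]
rear [50.8   2.77]
stopL [-101.56   31.31]
stopR [-102.56  -31.53]
```

arm_command --commands '[{"dx":3.7,"dy":-0.2,"dz":0.8,"twist":0},{"dx":7.4,"dy":-0.4,"dz":1.6,"twist":0},{"dx":11,"dy":-0.6,"dz":2.5,"twist":0},{"dx":14.7,"dy":-0.6,"dz":3.3,"twist":0},{"dx":14.7,"dy":-0.6,"dz":3.3,"twist":0}]'

```text
clock: 10.45
position: [0.6588, 0.0872, 0.1891]
tool_rot: [-3.129, 0.853, 1.279]
force: [-0.2, 1.3, -0.1]
grip_width: 0.0857
```

```bash
python3 go.py w .685 .1565 .104;  python3 - <<'E'
from h import *
cv2.imwrite('pics/w2.png',imaging.grab_frame('wrist')[:,:,::-1])
E
```

```text
dest [0.69 0.16 0.1 ] tool delta cm [11.27  0.52  0.01] norm 11.27985056948168 rows 2.70500013656635
tilt 41.09907209552489 az 73.27942296215929 y_z -0.00825956363838537
lane coords mm [-26.09   8.31 189.05] F lane [ 1.16  0.54 -0.11] w 0.08566556875830261 t 10.45 q [-0.18  0.68  0.44  1.76 -1.2   1.1   0.65]
```

View pics/w2.png

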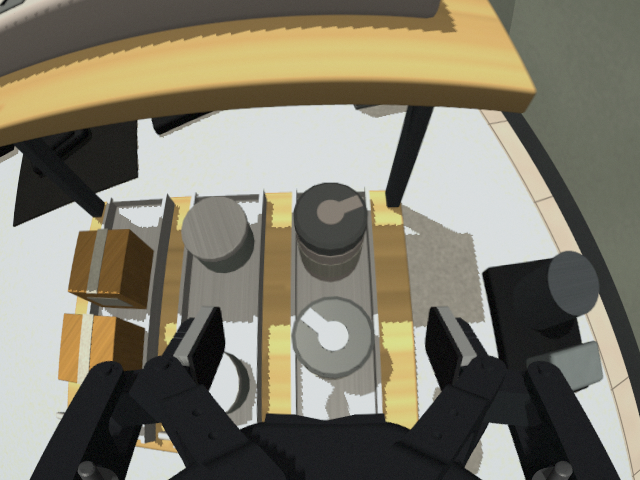

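Run:
```python
from sim import *
np.set_printoptions(precision=2,suppress=True)
s=sensors.observe(); T=R.from_euler('xyz',s['tool_rot']).as_matrix()
q=run(s['qpos'].copy(),[(.685,.1565,.104),lane(-.025,.003,.104),lane(-.025,.003,.2),(.5596,-.3947,.25),(.5596,-.3947,.08),lane(.05,.0,.21),lane(.045,0,.104)],T)
```

```text
[0.69 0.16 0.1 ] rows 3 q [-0.13  0.79  0.2   1.74 -1.26  0.87  0.68] err mm 0.2690138181091429 rot 0.045858746147136066
[0.66 0.09 0.1 ] rows 2 q [-0.04  0.78  0.22  1.77 -1.22  0.94  0.75] err mm 0.05329732178779735 rot 0.00618485999084636
[0.66 0.09 0.2 ] rows 3 q [-0.08  0.64  0.29  1.73 -1.11  1.03  0.57] err mm 0.04886966757847194 rot 0.006406927828033603
[ 0.56 -0.39  0.25] rows 12 q [ 0.61  0.89  0.44  1.15 -0.87  1.69  0.8 ] err mm 0.22651166702695827 rot 0.019021257649501355
[ 0.56 -0.39  0.08] rows 4 q [ 0.62  1.06  0.39  1.23 -0.91  1.5   0.96] err mm 3.4000438689439156 rot 0.006364388598269562
[0.69 0.16 0.21] rows 14 q [-0.18  0.64  0.27  1.69 -1.12  0.97  0.46] err mm 0.08936542028985095 rot 0.012218538954039246
[0.69 0.15 0.1 ] rows 3 q [-0.12  0.79  0.19  1.73 -1.25  0.87  0.67] err mm 0.09571693118764894 rot 0.01374909763532072
```

arm_command --commands '[{"dx":2.5,"dy":0.5,"dz":0,"twist":0},{"dx":5,"dy":0.5,"dz":0,"twist":0},{"dx":7.5,"dy":0.5,"dz":0,"twist":0},{"dx":9.5,"dy":0.5,"dz":0,"twist":0},{"dx":11.2,"dy":0.5,"dz":0,"twist":0},{"dx":11.2,"dy":0.5,"dz":0,"twist":0}]'

```text
clock: 11.0
position: [0.6856, 0.1562, 0.1068]
tool_rot: [-3.131, 0.852, 1.278]
force: [-0.9, 0.6, 0.0]
grip_width: 0.0855
```

```bash
python3 go.py w .685 .1565 .104;  python3 - <<'E'
from h import *
cv2.imwrite('pics/w3.png',imaging.grab_frame('wrist')[:,:,::-1])
E
```

```text
dest [0.69 0.16 0.1 ] tool delta cm [ 0.22 -0.07  0.17] norm 0.2892860820340378 rows 0.06937316115924168
tilt 41.17630893062083 az 73.24025233162057 y_z -0.007066565633733812
lane coords mm [ 47.64   2.03 106.81] F lane [0.29 1.04 0.03] w 0.08554855770556759 t 11.0 q [-0.12  0.78  0.19  1.74 -1.25  0.87  0.67]
```

View pics/w3.png

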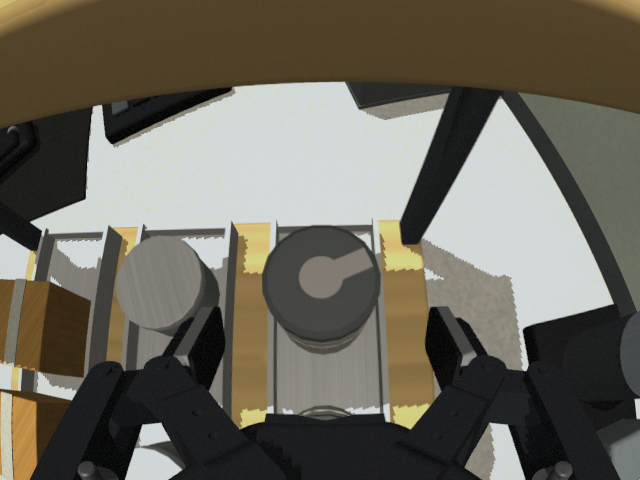

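Run:
```python
from go import *
np.set_printoptions(precision=4,suppress=True)
s=sensors.observe(); M=R.from_euler('xyz',s['tool_rot']).as_matrix(); p=s['position']
print('TCP px',proj('wrist',p),'grasp px',proj('wrist',p-.011*M[:,0]))
c=atz('wrist',(321,285),.116); print(c,(c-O*[1,1,0])@Lx)
```

```text
TCP px (np.float64(322.7336765085501), np.float64(296.22480502459433)) grasp px (np.float64(322.61350442989084), np.float64(307.4949985649223))
[0.6862 0.1578 0.116 ] 0.04936897144523884
```

arm_command --commands '[{"dx":0.2,"dy":-0.1,"dz":0,"twist":0},{"dx":0.2,"dy":-0.1,"dz":0,"twist":0},{"dx":0.2,"dy":-0.1,"dz":0,"twist":0},{"dx":0.2,"dy":-0.1,"dz":0,"twist":0},{"dx":0.2,"dy":-0.1,"dz":0,"twist":0},{"dx":0.2,"dy":-0.1,"dz":0,"twist":0},{"dx":0.2,"dy":-0.1,"dz":0,"twist":0},{"dx":0.2,"dy":-0.1,"dz":0,"twist":0}]' --grip 1 --squeeze 25

```text
clock: 11.72
position: [0.6871, 0.1545, 0.1094]
tool_rot: [-3.138, 0.851, 1.269]
force: [-5.1, -10.8, 24.4]
grip_width: -0.0001
```

```bash
python3 go.py lane 0 .0025 .1045;  python3 - <<'E'
from h import *
cv2.imwrite('pics/w4.png',imaging.grab_frame('wrist')[:,:,::-1])
E
```

```text
dest [0.67 0.11 0.1 ] tool delta cm [-2.69 -0.15  3.82] norm 4.674613330730397 rows 1.1210103910624454
tilt 41.25811249627858 az 72.72234405819086 y_z -0.0021642658532449177
lane coords mm [ 46.43   0.12 109.41] F lane [-11.83   1.84  24.42] w -5.736678849176658e-05 t 11.7167 q [-0.12  0.78  0.18  1.74 -1.25  0.87  0.67]
```

View pics/w4.png

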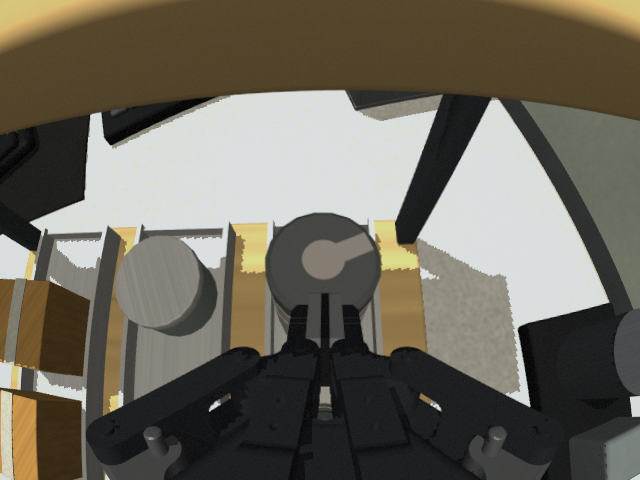

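arm_command --commands '[{"dx":-1.5,"dy":0,"dz":0,"twist":0},{"dx":-3,"dy":0,"dz":0,"twist":0},{"dx":-5,"dy":0,"dz":0,"twist":0},{"dx":-5,"dy":0,"dz":0,"twist":0}]'

```text
clock: 12.1
position: [0.6782, 0.119, 0.1501]
tool_rot: [3.139, 0.852, 1.261]
force: [-0.2, -1.2, 0.2]
grip_width: 0.0001
```

arm_command --commands '[{"dx":0,"dy":0,"dz":0,"twist":0},{"dx":0,"dy":0,"dz":0,"twist":0},{"dx":0,"dy":0,"dz":0,"twist":0},{"dx":0,"dy":0,"dz":0,"twist":0},{"dx":0,"dy":0,"dz":0,"twist":0},{"dx":0,"dy":0,"dz":0,"twist":0}]' --grip -1

```text
clock: 12.6
position: [0.678, 0.1193, 0.1496]
tool_rot: [3.14, 0.852, 1.263]
force: [-0.4, -0.2, 0.3]
grip_width: 0.0721
```

```bash
python3 go.py lane 0 .0025 .1045;  python3 - <<'E'
from h import *
import json
ci=imaging.camera_info('wrist'); 
json.dump({k:np.array(v).tolist() for k,v in ci.items()},open('w5.json','w'))
cv2.imwrite('pics/w5.png',imaging.grab_frame('wrist')[:,:,::-1])
E
```

```text
dest [0.67 0.11 0.1 ] tool delta cm [ 2.72 -0.34  3.74] norm 4.638084986315213 rows 1.1122505962386602
tilt 41.1981658796299 az 72.3371094458941 y_z 0.0008925408759049569
lane coords mm [ 10.15  -1.1  149.61] F lane [-0.28  0.32  0.34] w 0.07206276853736136 t 12.6 q [-0.09  0.71  0.22  1.74 -1.18  0.93  0.63]
```

View pics/w5.png

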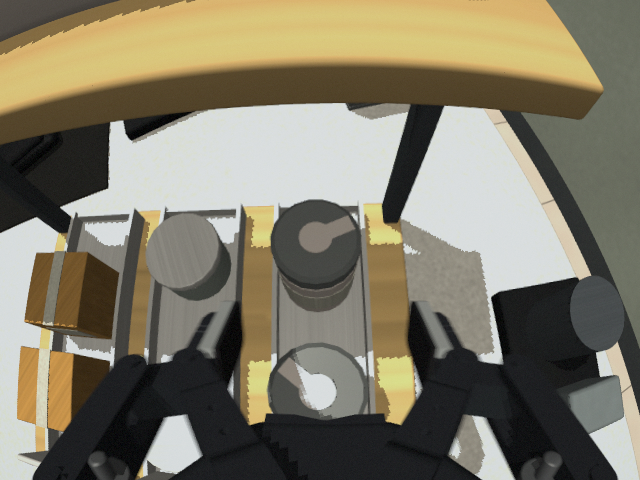

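Run:
```python
from plan import *
np.set_printoptions(precision=1,suppress=True)
ci=json.load(open('w5.json')); ci={k:np.array(v) for k,v in ci.items()}
def w(n,u,v,z):
    p=atz('wrist',(u,v),z,ci); r=p-O*[1,1,0]; print(n,p*1000,'lane',1000*np.array([r@Lx,r@Ly])); return p
w('rear',316,244,.116); w('rear back edge',316,201,.116); w('rear front edge',316,287,.116); w('front',319,388,.116);w('front top edge',319,344,.116)
```

```text
rear [686.1 158.8 116. ] lane [50.4  2.3]
rear back edge [694.7 186.6 116. ] lane [79.4  2. ]
rear front edge [678.3 133.5 116. ] lane [23.9  2.7]
front [662.8  78.4 116. ] lane [-33.4   2. ]
front top edge [670.1 101.7 116. ] lane [-9.   1.5]
```

```bash
python3 go.py lane .057 .0023 .099
```

```text
dest [0.69 0.17 0.1 ] tool delta cm [ 6.9  -0.45 -0.19] norm 6.915242773292717 rows 1.6583316003100042
tilt 41.198097031569965 az 72.32390902351722 y_z 0.0009929857958594357
lane coords mm [ 10.07  -1.15 149.68] F lane [ 0.13 -0.08  0.45] w 0.07888663137930903 t 12.65 q [-0.09  0.71  0.22  1.74 -1.18  0.93  0.63]
```

arm_command --commands '[{"dx":0,"dy":-0.4,"dz":0,"twist":0},{"dx":2,"dy":-0.4,"dz":-0.1,"twist":0},{"dx":4,"dy":-0.4,"dz":-0.1,"twist":0},{"dx":5.5,"dy":-0.4,"dz":-0.2,"twist":0},{"dx":6.5,"dy":-0.4,"dz":-0.2,"twist":0},{"dx":6.9,"dy":-0.4,"dz":-0.2,"twist":0},{"dx":6.9,"dy":-0.4,"dz":-0.2,"twist":0}]' --grip -1

```text
clock: 13.23
position: [0.6882, 0.1654, 0.0985]
tool_rot: [3.141, 0.852, 1.264]
force: [0.4, -0.3, 0.0]
grip_width: 0.0857
```

```bash
python3 go.py lane .057 .0023 .099;  python3 - <<'E'
from h import *
cv2.imwrite('pics/w6.png',imaging.grab_frame('wrist')[:,:,::-1])
E
```

```text
dest [0.69 0.17 0.1 ] tool delta cm [-0.05 -0.01 -0.01] norm 0.05264380379033025 rows 0.012624413378976079
tilt 41.193125132112215 az 72.4002808635854 y_z 0.00016165750929864053
lane coords mm [57.25  2.2  98.55] F lane [-0.14 -0.49  0.05] w 0.08566339670196062 t 13.2333 q [-0.08  0.79  0.1   1.74 -1.23  0.8   0.66]
```

View pics/w6.png

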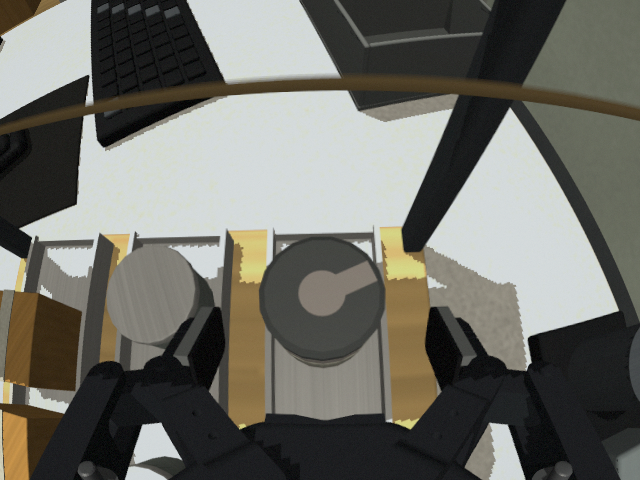

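arm_command --commands '[{"dx":0,"dy":0,"dz":0,"twist":0},{"dx":0,"dy":0,"dz":0,"twist":0},{"dx":0,"dy":0,"dz":0,"twist":0},{"dx":0,"dy":0,"dz":0,"twist":0},{"dx":0,"dy":0,"dz":0,"twist":0},{"dx":0,"dy":0,"dz":0,"twist":0}]' --grip 1 --squeeze 25

```text
clock: 13.78
position: [0.6888, 0.1646, 0.0998]
tool_rot: [3.139, 0.851, 1.261]
force: [-1.0, -1.1, 5.8]
grip_width: 0.0491
```

```bash
python3 go.py lane .0 .0023 .099;  python3 - <<'E'
from h import *
cv2.imwrite('pics/w7.png',imaging.grab_frame('wrist')[:,:,::-1])
E
```

```text
dest [0.67 0.11 0.1 ] tool delta cm [-3.67  0.03  4.32] norm 5.667927939978674 rows 1.3592153333282193
tilt 41.2198239742484 az 72.24774722121467 y_z 0.0017823372727217568
lane coords mm [56.67  1.35 99.81] F lane [-1.33  0.65  5.76] w 0.04906541077984507 t 13.7833 q [-0.08  0.78  0.1   1.74 -1.23  0.81  0.66]
```

View pics/w7.png

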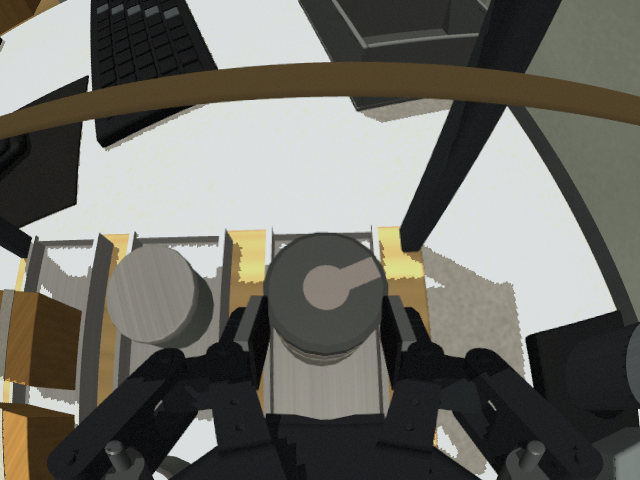

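arm_command --commands '[{"dx":0,"dy":0,"dz":0,"twist":0}]'

```text
clock: 13.92
position: [0.6889, 0.1645, 0.1001]
tool_rot: [3.138, 0.851, 1.26]
force: [-0.8, -0.1, -1.9]
grip_width: 0.0484
```

```bash
python3 go.py lane .0 .0023 .099;  python3 - <<'E'
from plan import *
np.set_printoptions(precision=1,suppress=True)
def w(n,u,v,z):
    p=atz('wrist',(u,v),z); r=p-O*[1,1,0]; print(n,p*1000,'lane',1000*np.array([r@Lx,r@Ly])); return p
w('rear',326,292,.116);w('rear back',326,232,.116);w('rear front',326,352,.116)
for k in (.008,0,-.011,-.03): 
  s=sensors.observe(); M=R.from_euler('xyz',s['tool_rot']).as_matrix(); print(k,proj('wrist',s['position']+k*M[:,0]+.0245*M[:,1]),proj('wrist',s['position']+k*M[:,0]-.0245*M[:,1]))
E
```

```text
dest [0.67 0.11 0.1 ] tool delta cm [-3.64  0.01  4.33] norm 5.657164105413037 rows 1.3566340780366997
tilt 41.222779364372336 az 72.21338322380561 y_z 0.002207680083357366
lane coords mm [ 56.55   1.18 100.12] F lane [-0.35  0.74 -1.93] w 0.048429231661420956 t 13.9167 q [-0.08  0.78  0.1   1.74 -1.23  0.81  0.66]
rear [689.7 162.2 116. ] lane [54.6 -0.2]
rear back [698.4 189.1 116. ] lane [82.9 -0.9]
rear front [681.8 137.3 116. ] lane [28.5  0.4]
0.008 (np.float64(372.09496061589505), np.float64(288.51275860803463)) (np.float64(273.64009739686276), np.float64(288.5281836705185))
0 (np.float64(374.0254335413172), np.float64(295.8967143801531)) (np.float64(271.5596354207538), np.float64(295.90280212635156))
-0.011 (np.float64(376.9242512075687), np.float64(307.05434827451893)) (np.float64(268.43637986819164), np.float64(307.04376380248624))
-0.03 (np.float64(382.7113833644408), np.float64(329.5881961341297)) (np.float64(262.20415692986677), np.float64(329.5340027742143))
```

arm_command --commands '[{"dx":-0.25,"dy":0,"dz":0.3,"twist":0},{"dx":-0.5,"dy":0,"dz":0.6,"twist":0},{"dx":-0.75,"dy":0,"dz":0.9,"twist":0},{"dx":-1,"dy":0,"dz":1.2,"twist":0},{"dx":-1.25,"dy":0,"dz":1.5,"twist":0},{"dx":-1.5,"dy":0,"dz":1.75,"twist":0},{"dx":-1.5,"dy":0,"dz":1.75,"twist":0}]'

```text
clock: 14.5
position: [0.6834, 0.1416, 0.1018]
tool_rot: [3.134, 0.849, 1.256]
force: [2.3, -2.9, 19.7]
grip_width: 0.0445
```

```bash
python3 go.py lane .0 .0023 .099;  python3 - <<'E'
from h import *
cv2.imwrite('pics/w8.png',imaging.grab_frame('wrist')[:,:,::-1])
E
```

```text
dest [0.67 0.11 0.1 ] tool delta cm [-1.98 -0.15  2.67] norm 3.3242221090254382 rows 0.7971755657135343
tilt 41.348759286771305 az 71.95481170774526 y_z 0.00476584963767418
lane coords mm [ 33.05   0.07 101.8 ] F lane [-2.12 -2.99 19.68] w 0.044451377442435575 t 14.5 q [-0.05  0.78  0.11  1.75 -1.22  0.82  0.68]
```

View pics/w8.png

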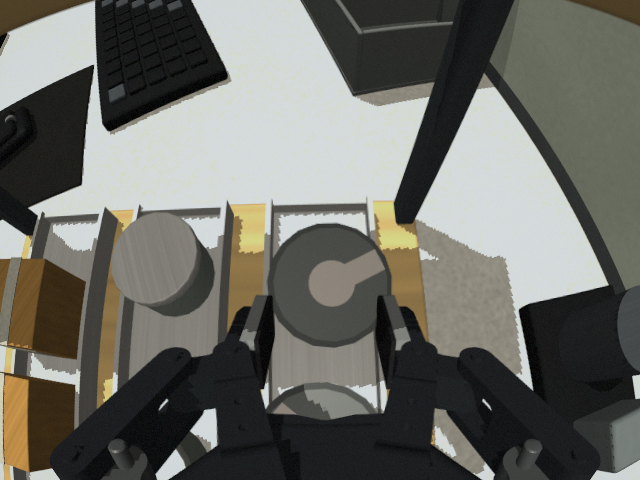

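arm_command --commands '[{"dx":0,"dy":0,"dz":0,"twist":0},{"dx":0,"dy":0,"dz":0,"twist":0},{"dx":0,"dy":0,"dz":0,"twist":0},{"dx":0,"dy":0,"dz":0,"twist":0}]' --grip -1

```text
clock: 14.88
position: [0.6835, 0.1416, 0.1017]
tool_rot: [3.134, 0.849, 1.256]
force: [-0.3, 0.6, 0.5]
grip_width: 0.0855
```

```bash
python3 go.py lane .0 .0023 .099;  python3 - <<'E'
from h import *
import json
ci=imaging.camera_info('wrist'); 
json.dump({k:np.array(v).tolist() for k,v in ci.items()},open('w9.json','w'))
cv2.imwrite('pics/w9.png',imaging.grab_frame('wrist')[:,:,::-1])
E
```

```text
dest [0.67 0.11 0.1 ] tool delta cm [-1.98 -0.16  2.67] norm 3.325120293605878 rows 0.7973909576992513
tilt 41.33994756900396 az 71.93578038994734 y_z 0.0048989456708746215
lane coords mm [ 33.06  -0.02 101.73] F lane [0.46 0.47 0.53] w 0.0854982907420424 t 14.8833 q [-0.05  0.78  0.11  1.75 -1.22  0.82  0.68]
```

View pics/w9.png

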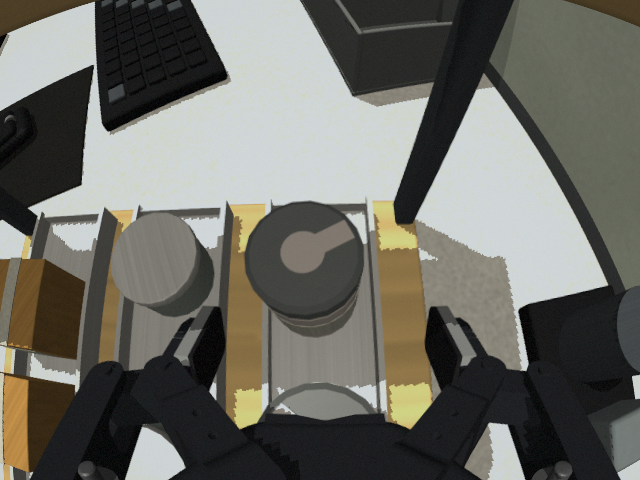

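Run:
```python
from plan import *
np.set_printoptions(precision=1,suppress=True)
ci=json.load(open('w9.json')); ci={k:np.array(v) for k,v in ci.items()}
def w(n,u,v,z):
    p=atz('wrist',(u,v),z,ci); r=p-O*[1,1,0]; print(n,p*1000,'lane',1000*np.array([r@Lx,r@Ly])); return p
w('rear',304,259,.116); w('rear back edge',304,201,.116); w('rear front edge',304,317,.116); w('L',246,259,.116); w('R',362,259,.116); w('front top edge',322,383,.116); w('railL',262,400,.042);w('railR',381,400,.042)
im=cv2.imread('pics/w9.png')[190:430,220:420]; cv2.imwrite('pics/w9c.png',cv2.resize(im,None,fx=2.5,fy=2.5,interpolation=cv2.INTER_CUBIC))
cv2.imwrite('pics/s9.png',cv2.resize(imaging.grab_frame('side')[130:300,255:415,::-1],None,fx=3.5,fy=3.5,interpolation=cv2.INTER_CUBIC))
```

```text
rear [679.6 157.2 116. ] lane [47.   8.1]
rear back edge [688.  185.7 116. ] lane [76.6  8.1]
rear front edge [671.9 131.8 116. ] lane [20.5  8.3]
L [654.2 165.2 116. ] lane [47.4 34.7]
R [704.6 149.3 116. ] lane [ 46.4 -18.1]
front top edge [670.7 102.5 116. ] lane [-8.1  1.2]
railL [632.3 103.3  42. ] lane [-18.2  38.2]
railR [701.4  81.3  42. ] lane [-19.7 -34.3]
```

View pics/w9c.png

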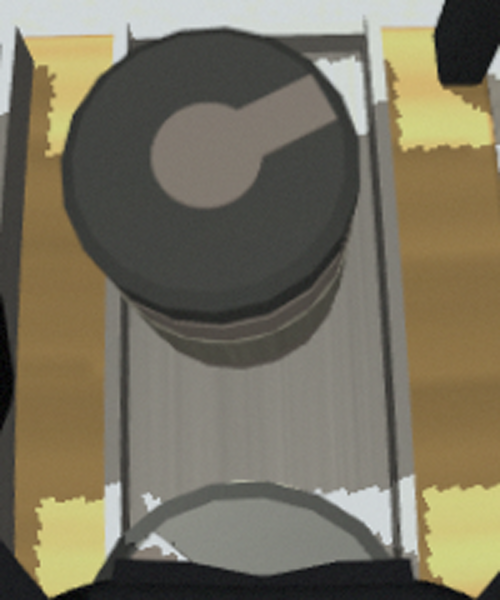

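View pics/s9.png

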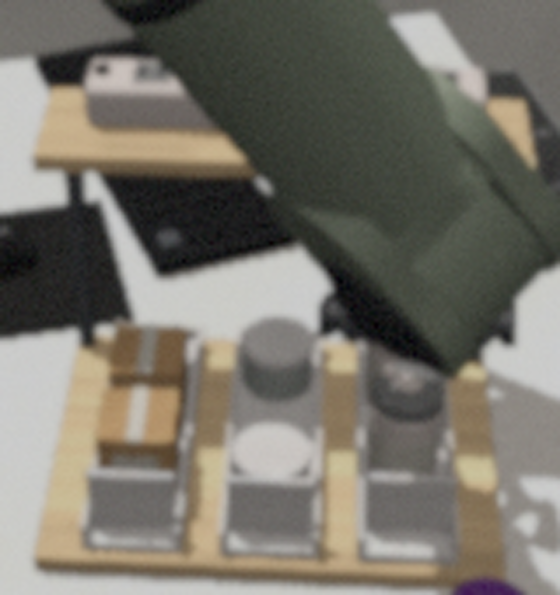

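Run:
```python
from plan import *
s=sensors.observe(); M=R.from_euler('xyz',s['tool_rot']).as_matrix()
for k in (.008,-.005,-.015,-.025,-.045):
    print(k,[tuple(np.round(proj('wrist',s['position']+M@np.array([k,y,z])),0)) for y,z in ((-.0427,-.011),(-.0427,0),(-.0427,.011),(-.055,-.011),(-.055,.011))])
im=cv2.imread('pics/w9.png')[270:440,140:260]; cv2.imwrite('pics/w9d.png',cv2.resize(im,None,fx=3.4,fy=3.4,interpolation=cv2.INTER_CUBIC))
im=cv2.imread('pics/w7.png')[270:440,200:320]; cv2.imwrite('pics/w7d.png',cv2.resize(im,None,fx=3.4,fy=3.4,interpolation=cv2.INTER_CUBIC))
```

```text
0.008 [(np.float64(236.0), np.float64(268.0)), (np.float64(238.0), np.float64(288.0)), (np.float64(240.0), np.float64(307.0)), (np.float64(213.0), np.float64(267.0)), (np.float64(218.0), np.float64(306.0))]
-0.005 [(np.float64(230.0), np.float64(279.0)), (np.float64(232.0), np.float64(300.0)), (np.float64(235.0), np.float64(320.0)), (np.float64(205.0), np.float64(278.0)), (np.float64(211.0), np.float64(319.0))]
-0.015 [(np.float64(225.0), np.float64(288.0)), (np.float64(228.0), np.float64(310.0)), (np.float64(230.0), np.float64(331.0)), (np.float64(199.0), np.float64(288.0)), (np.float64(205.0), np.float64(330.0))]
-0.025 [(np.float64(219.0), np.float64(299.0)), (np.float64(222.0), np.float64(322.0)), (np.float64(225.0), np.float64(343.0)), (np.float64(192.0), np.float64(298.0)), (np.float64(199.0), np.float64(341.0))]
-0.045 [(np.float64(206.0), np.float64(324.0)), (np.float64(210.0), np.float64(348.0)), (np.float64(214.0), np.float64(371.0)), (np.float64(175.0), np.float64(322.0)), (np.float64(186.0), np.float64(368.0))]
```

View pics/w9d.png

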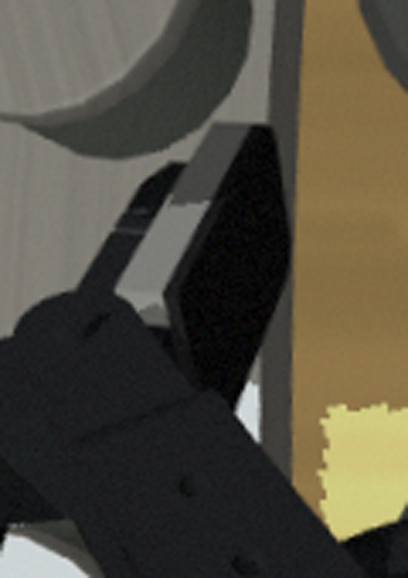

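View pics/w7d.png

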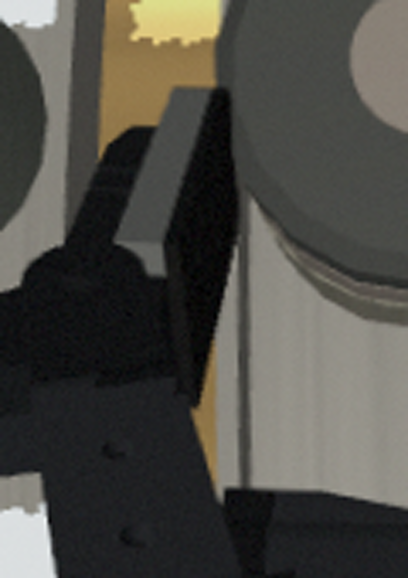

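```bash
python3 go.py lane .061 .004 .083; python3 -c "from workcell import bot; print(bot.tip_extent)"
```

```text
dest [0.69 0.17 0.08] tool delta cm [ 3.23 -0.48 -0.84] norm 3.3743509587148837 rows 0.8091968725934973
tilt 41.34809851618899 az 71.93972683281125 y_z 0.004949695842641932
lane coords mm [ 33.25  -0.04 101.77] F lane [1.01 0.13 0.66] w 0.08576749843649503 t 14.9833 q [-0.05  0.78  0.11  1.75 -1.22  0.82  0.68]
0.008
```

arm_command --commands '[{"dx":0.8,"dy":-0.5,"dz":-0.2,"twist":0},{"dx":1.6,"dy":-0.5,"dz":-0.4,"twist":0},{"dx":2.4,"dy":-0.5,"dz":-0.6,"twist":0},{"dx":3.2,"dy":-0.5,"dz":-0.8,"twist":0},{"dx":3.2,"dy":-0.5,"dz":-0.8,"twist":0}]'

```text
clock: 15.4
position: [0.6867, 0.1713, 0.0819]
tool_rot: [3.136, 0.848, 1.259]
force: [-0.3, -0.6, 0.3]
grip_width: 0.0858
```

```bash
python3 go.py lane .061 .004 .083;  python3 - <<'E'
from h import *
cv2.imwrite('pics/w10.png',imaging.grab_frame('wrist')[:,:,::-1])
E
```

```text
dest [0.69 0.17 0.08] tool delta cm [-0.18  0.13  0.04] norm 0.22601605165542102 rows 0.054200492003698086
tilt 41.38859366724616 az 72.14915795952264 y_z 0.003403800188191586
lane coords mm [62.51  5.26 81.89] F lane [-0.64  0.08  0.28] w 0.0857553982901403 t 15.4 q [-0.05  0.81  0.04  1.75 -1.23  0.75  0.68]
```

View pics/w10.png

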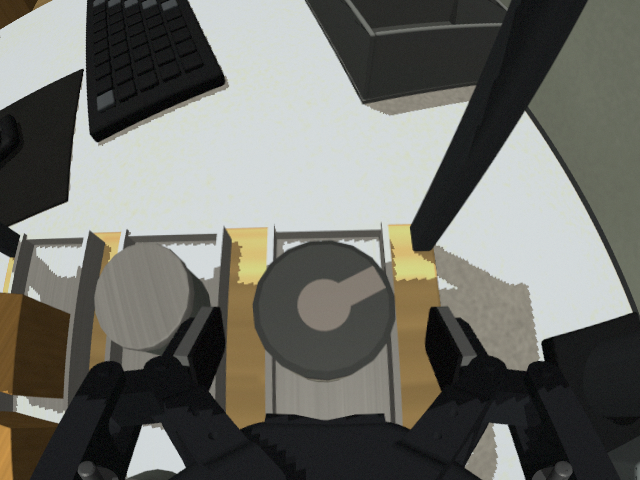

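arm_command --commands '[{"dx":0,"dy":0,"dz":0,"twist":0},{"dx":0,"dy":0,"dz":0,"twist":0},{"dx":0,"dy":0,"dz":0,"twist":0},{"dx":0,"dy":0,"dz":0,"twist":0},{"dx":0,"dy":0,"dz":0,"twist":0}]' --grip 1 --squeeze 25

```text
clock: 15.87
position: [0.6869, 0.1701, 0.0826]
tool_rot: [3.135, 0.849, 1.257]
force: [-0.9, -1.6, 2.4]
grip_width: 0.0549
```

```bash
python3 go.py lane .03 .0025 .083;  python3 - <<'E'
from h import *
cv2.imwrite('pics/w11.png',imaging.grab_frame('wrist')[:,:,::-1])
E
```

```text
dest [0.68 0.14 0.08] tool delta cm [-2.1   0.29  2.32] norm 3.1417612494919838 rows 0.7534199639069505
tilt 41.37246432078335 az 72.04888753888305 y_z 0.004164105192192624
lane coords mm [61.34  4.72 82.58] F lane [-1.75  0.44  2.39] w 0.05494339595962936 t 15.8667 q [-0.05  0.8   0.04  1.75 -1.23  0.75  0.68]
```

View pics/w11.png

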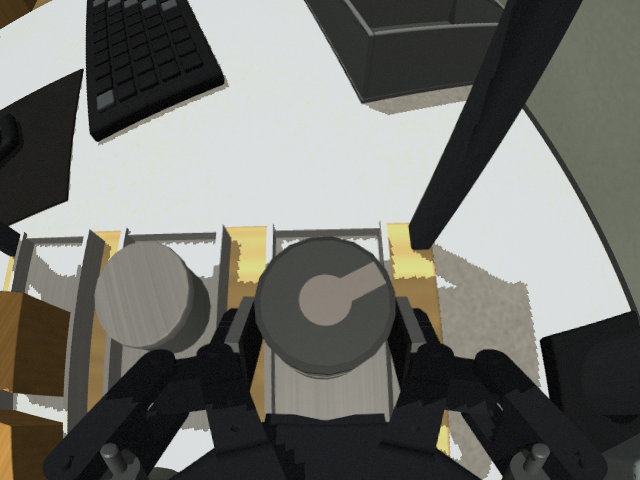

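arm_command --commands '[{"dx":-0.34,"dy":0.05,"dz":0.38,"twist":0},{"dx":-0.68,"dy":0.1,"dz":0.75,"twist":0},{"dx":-1.02,"dy":0.15,"dz":1.12,"twist":0},{"dx":-1.36,"dy":0.2,"dz":1.5,"twist":0},{"dx":-1.7,"dy":0.2,"dz":1.9,"twist":0},{"dx":-1.7,"dy":0.2,"dz":1.9,"twist":0}]'

```text
clock: 16.42
position: [0.6811, 0.1436, 0.0828]
tool_rot: [3.135, 0.849, 1.256]
force: [0.0, -0.2, -2.6]
grip_width: 0.0547
```

```bash
python3 go.py lane .06 .0025 .079;  python3 - <<'E'
from h import *
cv2.imwrite('pics/w12.png',imaging.grab_frame('wrist')[:,:,::-1])
E
```

```text
dest [0.69 0.17 0.08] tool delta cm [ 1.98 -0.03 -1.68] norm 2.592707640961548 rows 0.6217524318852634
tilt 41.35143658271932 az 71.95770760173453 y_z 0.004318753314817125
lane coords mm [34.35  2.82 82.78] F lane [-0.2  -0.06 -2.56] w 0.0546880879899981 t 16.4167 q [-0.01  0.8   0.05  1.76 -1.22  0.78  0.71]
```

View pics/w12.png

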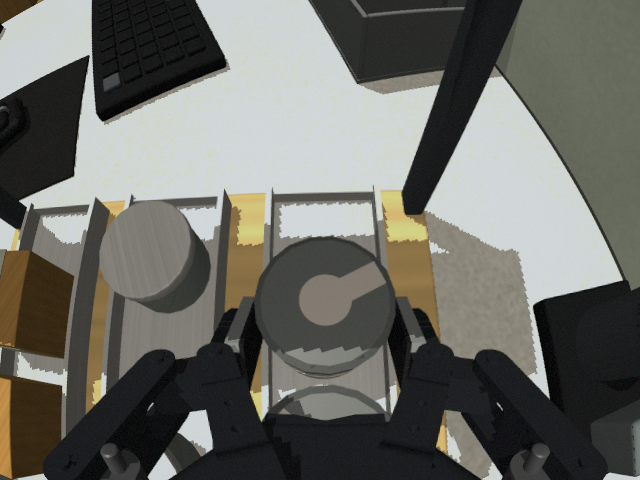

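arm_command --commands '[{"dx":0,"dy":0,"dz":0,"twist":0},{"dx":0,"dy":0,"dz":0,"twist":0},{"dx":0.35,"dy":0,"dz":-0.2,"twist":0},{"dx":0.72,"dy":0,"dz":-0.37,"twist":0},{"dx":0.72,"dy":0,"dz":-0.37,"twist":0}]' --grip 0

```text
clock: 16.88
position: [0.6842, 0.1521, 0.0808]
tool_rot: [3.133, 0.848, 1.255]
force: [-2.1, -4.3, 8.8]
grip_width: 0.055
```

arm_command --commands '[{"dx":0,"dy":0,"dz":0,"twist":0},{"dx":0,"dy":0,"dz":0,"twist":0},{"dx":0,"dy":0,"dz":0,"twist":0},{"dx":0,"dy":0,"dz":0,"twist":0},{"dx":0,"dy":0,"dz":0,"twist":0}]' --grip 1 --squeeze 25

```text
clock: 17.3
position: [0.6841, 0.1522, 0.0805]
tool_rot: [3.134, 0.848, 1.255]
force: [0.3, -0.7, -3.3]
grip_width: 0.0547
```

```bash
python3 go.py lane 0 .0025 .080;  python3 - <<'E'
from h import *
cv2.imwrite('pics/w13.png',imaging.grab_frame('wrist')[:,:,::-1])
E
```

```text
dest [0.67 0.11 0.08] tool delta cm [-2.83  0.09  3.29] norm 4.3411157144467225 rows 1.0410349435124036
tilt 41.416083187787905 az 71.9326917686101 y_z 0.005272312117217737
lane coords mm [43.41  2.38 80.53] F lane [-0.58 -0.44 -3.34] w 0.054707996021981974 t 17.3 q [-0.02  0.81  0.04  1.75 -1.22  0.76  0.7 ]
```

View pics/w13.png

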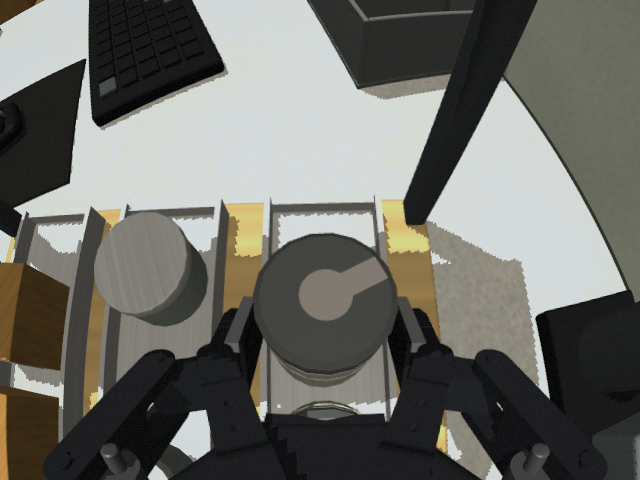

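arm_command --commands '[{"dx":0,"dy":0,"dz":0,"twist":0},{"dx":0,"dy":0,"dz":0,"twist":0},{"dx":0,"dy":0,"dz":0,"twist":0},{"dx":0.35,"dy":0,"dz":-0.3,"twist":0},{"dx":0.7,"dy":0,"dz":-0.5,"twist":0},{"dx":0.7,"dy":0,"dz":-0.5,"twist":0}]' --grip -0.7

```text
clock: 17.85
position: [0.6866, 0.1615, 0.0785]
tool_rot: [3.134, 0.847, 1.257]
force: [-0.4, 0.2, -0.8]
grip_width: 0.0727
```

arm_command --commands '[{"dx":0,"dy":0,"dz":0,"twist":0},{"dx":0,"dy":0,"dz":0,"twist":0},{"dx":0,"dy":0,"dz":0,"twist":0},{"dx":0,"dy":0,"dz":0,"twist":0}]' --grip 1 --squeeze 25

```text
clock: 18.18
position: [0.6866, 0.1616, 0.0786]
tool_rot: [3.134, 0.847, 1.257]
force: [-1.5, 0.3, 0.3]
grip_width: 0.0555
```

```bash
python3 go.py lane 0 .0025 .080;  python3 - <<'E'
from h import *
cv2.imwrite('pics/w14.png',imaging.grab_frame('wrist')[:,:,::-1])
E
```

```text
dest [0.67 0.11 0.08] tool delta cm [-3.62  0.13  3.89] norm 5.316037805828551 rows 1.2748292100308276
tilt 41.46582576328537 az 72.03106554036202 y_z 0.004919835039750131
lane coords mm [53.14  2.67 78.62] F lane [-0.11  1.49  0.29] w 0.055490439180544006 t 18.1833 q [-0.02  0.81  0.02  1.75 -1.22  0.75  0.69]
```

View pics/w14.png

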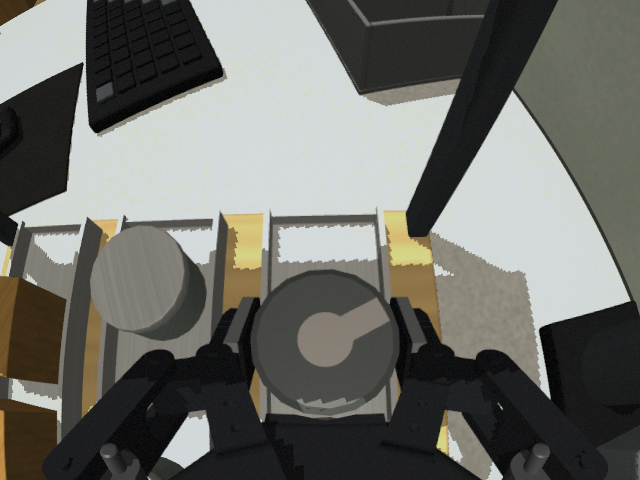

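```bash
python3 - <<'E'
from plan import *
np.set_printoptions(precision=1,suppress=True)
p=atz('wrist',(325,340),.116); r=p-O*[1,1,0]; print('lane',1000*np.array([r@Lx,r@Ly]))
E
python3 go.py lane -.02 .0025 .080
```

```text
lane [27.4  2.4]
dest [0.67 0.09 0.08] tool delta cm [-4.95  0.18  5.39] norm 7.316630616476668 rows 1.7545876778121505
tilt 41.465805365994896 az 72.03612341652176 y_z 0.004820585117853493
lane coords mm [53.15  2.7  78.58] F lane [1.06 2.14 0.99] w 0.05517125848697741 t 18.2333 q [-0.02  0.81  0.02  1.75 -1.22  0.75  0.69]
```

arm_command --commands '[{"dx":-0.3,"dy":0,"dz":0.33,"twist":0},{"dx":-0.6,"dy":0,"dz":0.66,"twist":0},{"dx":-0.9,"dy":0,"dz":0.99,"twist":0},{"dx":-1.2,"dy":0,"dz":1.32,"twist":0},{"dx":-1.5,"dy":0,"dz":1.65,"twist":0},{"dx":-1.8,"dy":0,"dz":2,"twist":0},{"dx":-2.1,"dy":0,"dz":2.33,"twist":0},{"dx":-2.3,"dy":0,"dz":2.6,"twist":0},{"dx":-2.3,"dy":0,"dz":2.6,"twist":0}]'

```text
clock: 18.98
position: [0.676, 0.1275, 0.0786]
tool_rot: [3.134, 0.847, 1.256]
force: [-0.4, -0.7, -1.5]
grip_width: 0.0555
```

```bash
python3 go.py lane 0 .0025 .079
```

```text
dest [0.67 0.11 0.08] tool delta cm [-1.19  0.11  1.28] norm 1.744572266618528 rows 0.41836265386535443
tilt 41.446484230143724 az 71.98001622031144 y_z 0.004896571108709835
lane coords mm [17.43  3.21 78.55] F lane [-0.83  0.19 -1.54] w 0.05549289781052061 t 18.9833 q [ 0.02  0.8   0.04  1.77 -1.21  0.78  0.73]
```

arm_command --commands '[{"dx":-0.2,"dy":0,"dz":0.22,"twist":0},{"dx":-0.4,"dy":0,"dz":0.45,"twist":0},{"dx":-0.4,"dy":0,"dz":0.45,"twist":0}]'

```text
clock: 19.23
position: [0.6741, 0.1211, 0.0785]
tool_rot: [3.134, 0.848, 1.256]
force: [-0.5, 0.4, -1.8]
grip_width: 0.055
```

```bash
python3 go.py lane 0 .0025 .079
```

```text
dest [0.67 0.11 0.08] tool delta cm [-0.74  0.09  0.77] norm 1.0745318986012342 rows 0.25768151045593146
tilt 41.42542669459255 az 71.94335913087589 y_z 0.004979849490267474
lane coords mm [10.71  3.19 78.51] F lane [ 0.21  0.6  -1.76] w 0.05497947515374741 t 19.2333 q [ 0.03  0.8   0.04  1.77 -1.2   0.79  0.74]
```

arm_command --commands '[{"dx":-0.2,"dy":0,"dz":0.22,"twist":0},{"dx":-0.2,"dy":0,"dz":0.22,"twist":0}]'

```text
clock: 19.4
position: [0.6731, 0.1177, 0.0785]
tool_rot: [3.134, 0.848, 1.255]
force: [0.2, 0.4, -3.2]
grip_width: 0.0553
```

```bash
python3 go.py lane 0 .0025 .079
```

```text
dest [0.67 0.11 0.08] tool delta cm [-0.51  0.09  0.51] norm 0.7287937409052794 rows 0.17477068127224926
tilt 41.41530554880138 az 71.9268012295545 y_z 0.005037929966176802
lane coords mm [ 7.24  3.19 78.55] F lane [ 0.41 -0.04 -3.18] w 0.055347907443482364 t 19.4 q [ 0.04  0.8   0.04  1.77 -1.2   0.79  0.74]
```

arm_command --commands '[{"dx":-0.2,"dy":0,"dz":0.22,"twist":0},{"dx":-0.2,"dy":0,"dz":0.22,"twist":0}]'

```text
clock: 19.57
position: [0.6722, 0.1174, 0.0796]
tool_rot: [3.135, 0.844, 1.258]
force: [4.0, 13.1, -0.2]
grip_width: 0.0555
```

arm_command --commands '[{"dx":-0.2,"dy":0,"dz":0.22,"twist":0},{"dx":-0.2,"dy":0,"dz":0.22,"twist":0}]'

```text
clock: 19.73
position: [0.6712, 0.1173, 0.0806]
tool_rot: [3.136, 0.841, 1.262]
force: [3.9, 14.8, -1.6]
grip_width: 0.055
```

```bash
python3 go.py lane -.01 .0025 .079
python3 - <<'E'
from h import *
cv2.imwrite('pics/s15.png',cv2.resize(imaging.grab_frame('scene')[165:365,300:450,::-1],None,fx=3,fy=3,interpolation=cv2.INTER_CUBIC))
E
```

```text
dest [0.67 0.1  0.08] tool delta cm [-0.96  0.27  1.32] norm 1.6540838577665646 rows 0.39666279562747353
tilt 41.83279908266609 az 72.32679456123546 y_z 0.0036574158861616968
lane coords mm [ 6.28  4.92 80.61] F lane [15.28  0.42 -1.58] w 0.055022786557955526 t 19.7333 q [ 0.04  0.8   0.04  1.77 -1.2   0.8   0.74]
```

View pics/s15.png

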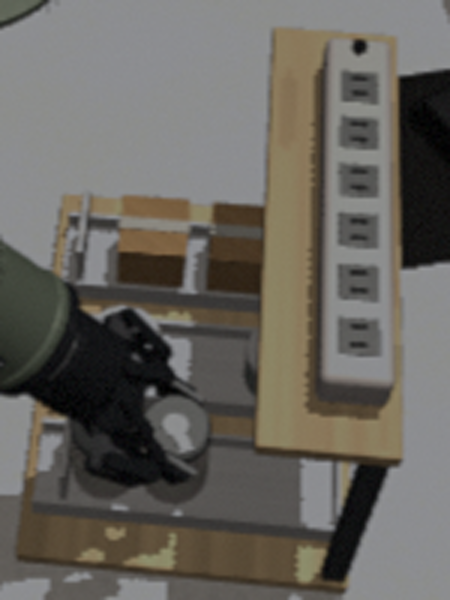

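arm_command --commands '[{"dx":0.08,"dy":0,"dz":0.2,"twist":0},{"dx":0.08,"dy":0,"dz":0.2,"twist":0}]'

```text
clock: 19.95
position: [0.6709, 0.1179, 0.0791]
tool_rot: [3.136, 0.839, 1.264]
force: [0.8, 6.8, -0.1]
grip_width: 0.0549
```

```bash
python3 go.py lane -.01 .0025 .079
```

```text
dest [0.67 0.1  0.08] tool delta cm [-1.11  0.31  1.25] norm 1.7050034920389912 rows 0.40887373909807945
tilt 41.9341970689709 az 72.42901200969068 y_z 0.0034940018040652276
lane coords mm [ 6.81  5.35 79.1 ] F lane [ 6.77  1.12 -0.06] w 0.05486317813386367 t 19.95 q [ 0.05  0.8   0.03  1.77 -1.2   0.8   0.75]
```

arm_command --commands '[{"dx":0,"dy":0.1,"dz":0,"twist":0},{"dx":0,"dy":0.2,"dz":0,"twist":0},{"dx":0,"dy":0.2,"dz":0,"twist":0},{"dx":0,"dy":0.2,"dz":0,"twist":0},{"dx":-3,"dy":0.2,"dz":0,"twist":0},{"dx":-6,"dy":0.2,"dz":0,"twist":0},{"dx":-9,"dy":0.2,"dz":0,"twist":0},{"dx":-12,"dy":0.2,"dz":0,"twist":0},{"dx":-12,"dy":0.2,"dz":0,"twist":0}]' --grip -1

```text
clock: 20.7
position: [0.6497, 0.0356, 0.1722]
tool_rot: [3.128, 0.841, 1.253]
force: [1.0, -0.3, -0.1]
grip_width: 0.0856
```

```bash
python3 go.py w .56 -.395 .2;  python3 - <<'E'
from h import *
import json
ci=imaging.camera_info('wrist'); 
json.dump({k:np.array(v).tolist() for k,v in ci.items()},open('w16.json','w'))
cv2.imwrite('pics/w16.png',imaging.grab_frame('wrist')[:,:,::-1])
E
```

```text
dest [ 0.56 -0.4   0.2 ] tool delta cm [-31.23   4.53  30.77] norm 44.0756573385893 rows 10.569701999661703
tilt 41.84286491098802 az 71.79004028629268 y_z 0.008835598374302756
lane coords mm [-78.12   2.48 172.18] F lane [-0.04 -1.08 -0.1 ] w 0.08563268197672935 t 20.7 q [ 0.12  0.66  0.13  1.76 -1.06  0.98  0.65]
```

View pics/w16.png

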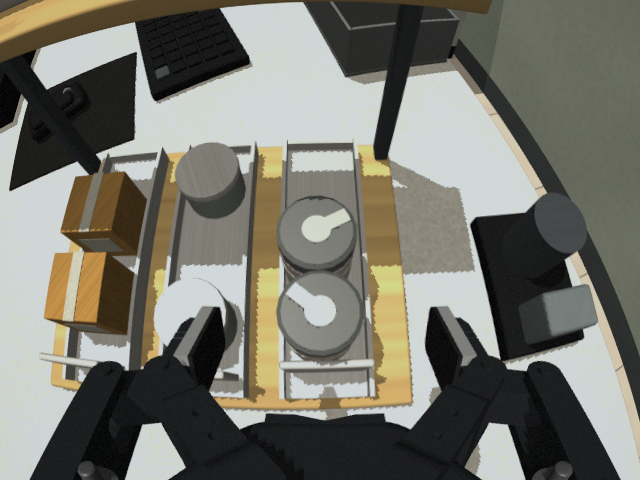

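```bash
python3 go.py w .60 -.2 .24 | head -1; python3 go.py w .54 -.45 .21 | head -1;  python3 - <<'E'
from plan import *
np.set_printoptions(precision=1,suppress=True)
ci=json.load(open('w16.json')); ci={k:np.array(v) for k,v in ci.items()}
def w(n,u,v,z):
    p=atz('wrist',(u,v),z,ci); r=p-O*[1,1,0]; print(n,p*1000,'lane',1000*np.array([r@Lx,r@Ly])); return p
w('rear',317,234,.116); w('front',320,313,.116); w('stop in',320,362,.086)
w('tin f',195,312,.072)
from sim import *
s=sensors.observe(); T=R.from_euler('xyz',s['tool_rot']).as_matrix(); np.set_printoptions(precision=2,suppress=True)
run(s['qpos'].copy(),[(.60,-.2,.24),(.54,-.45,.21),(.568,-.37,.055)],T)
E
```

```text
dest [ 0.6  -0.2   0.24] tool delta cm [-21.32   2.51  13.38] norm 25.294507404504134 rows 6.0658291137899605
dest [ 0.54 -0.45  0.21] tool delta cm [-36.2    4.3   34.48] norm 50.17886663804219 rows 12.033301352048486
rear [663.4  91.3 116. ] lane [-20.8   5. ]
front [649.3  39.4 116. ] lane [-74.6   3.9]
stop in [640.6  12.3  86. ] lane [-103.1    4.6]
tin f [559.4  75.8  72. ] lane [-65.1 100.4]
[ 0.6  -0.2   0.24] rows 6 q [ 0.42  0.68  0.25  1.53 -0.87  1.36  0.71] err mm 3.325960793777012 rot 0.014088875465533614
[ 0.54 -0.45  0.21] rows 7 q [ 0.75  0.96  0.3   1.05 -0.8   1.68  0.82] err mm 0.08950390210076195 rot 0.007385222255924485
[ 0.57 -0.37  0.06] rows 5 q [ 0.66  1.05  0.25  1.28 -0.85  1.38  0.94] err mm 0.02778439395581678 rot 0.0030346526629654795
```

arm_command --commands '[{"dx":-3.6,"dy":0.4,"dz":2.2,"twist":0},{"dx":-7.2,"dy":0.8,"dz":4.4,"twist":0},{"dx":-10.8,"dy":1.2,"dz":6.7,"twist":0},{"dx":-14.4,"dy":1.7,"dz":9,"twist":0},{"dx":-18,"dy":2.1,"dz":11.2,"twist":0},{"dx":-21.3,"dy":2.5,"dz":13.5,"twist":0},{"dx":-23.6,"dy":2.8,"dz":16.7,"twist":0},{"dx":-25.9,"dy":3.1,"dz":19.9,"twist":0},{"dx":-28.3,"dy":3.4,"dz":23.2,"twist":0},{"dx":-30.6,"dy":3.7,"dz":26.6,"twist":0},{"dx":-33,"dy":4,"dz":30,"twist":0},{"dx":-35,"dy":4.3,"dz":33,"twist":0}]'

```text
clock: 21.75
position: [0.5451, -0.4334, 0.2096]
tool_rot: [3.132, 0.839, 1.257]
force: [0.9, -0.1, 1.0]
grip_width: 0.0854
```

```bash
python3 go.py w .543 -.446 .144;  python3 - <<'E'
from h import *
import json
ci=imaging.camera_info('wrist'); 
json.dump({k:np.array(v).tolist() for k,v in ci.items()},open('w17.json','w'))
cv2.imwrite('pics/w17.png',imaging.grab_frame('wrist')[:,:,::-1])
E
```

```text
dest [ 0.54 -0.45  0.14] tool delta cm [4.04 0.14 5.32] norm 6.680201307067056 rows 1.6019667403038502
tilt 41.937699649385834 az 72.04239179721823 y_z 0.006577037518481987
lane coords mm [-557.66  -29.6   209.58] F lane [ 0.17 -0.92  0.98] w 0.0854139101578657 t 21.75 q [ 0.73  0.94  0.3   1.1  -0.8   1.66  0.82]
```

View pics/w17.png

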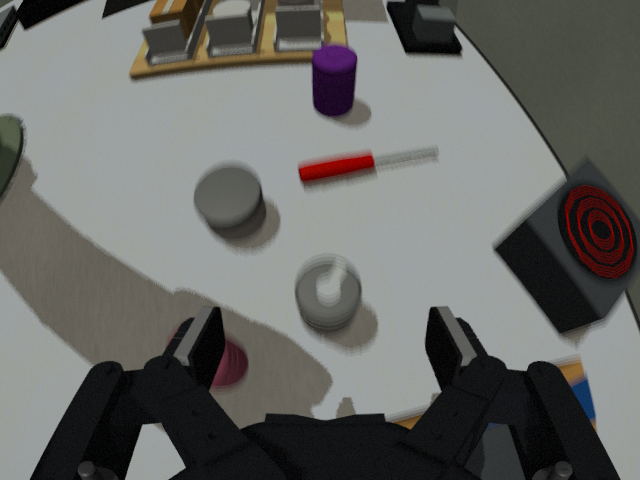

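Run:
```python
from go import *
np.set_printoptions(precision=4,suppress=True)
ci=json.load(open('w17.json')); ci={k:np.array(v) for k,v in ci.items()}
p=atz('wrist',(329,286),.090,ci); print('fresh',p, 'pink',atz('wrist',(232,350),.09,ci))
s=sensors.observe(); M=R.from_euler('xyz',s['tool_rot']).as_matrix(); hd=M[:2,0]/np.linalg.norm(M[:2,0])
g=np.r_[p[:2]+.0257*hd,.056]; print('grasp',g); print('pre',delta(g-.1*M[:,0]),'grasp',delta(g))
```

```text
fresh [ 0.5618 -0.3975  0.09  ] pink [ 0.4723 -0.4259  0.09  ]
grasp [ 0.5698 -0.3731  0.056 ]
pre [6.0426 0.5946 4.6948] grasp [16.0426  0.5946  4.6948]
```

arm_command --commands '[{"dx":2,"dy":0.3,"dz":2.3,"twist":0},{"dx":4,"dy":0.6,"dz":4.7,"twist":0},{"dx":6,"dy":0.6,"dz":4.7,"twist":0},{"dx":6,"dy":0.6,"dz":4.7,"twist":0}]'

```text
clock: 22.13
position: [0.5493, -0.4332, 0.1259]
tool_rot: [-3.139, 0.836, 1.262]
force: [1.2, 0.1, -0.0]
grip_width: 0.0853
```

```bash
python3 go.py w .5698 -.3731 .056;  python3 - <<'E'
from h import *
import json
ci=imaging.camera_info('wrist'); 
json.dump({k:np.array(v).tolist() for k,v in ci.items()},open('w18.json','w'))
cv2.imwrite('pics/w18.png',imaging.grab_frame('wrist')[:,:,::-1])
E
```

```text
dest [ 0.57 -0.37  0.06] tool delta cm [ 9.44  0.13 -0.03] norm 9.444617806654204 rows 2.2648963565117994
tilt 42.08241332237642 az 72.33297305446669 y_z -0.001892219923671279
lane coords mm [-556.22  -33.59  125.92] F lane [ 0.47 -1.08 -0.02] w 0.08525194525380828 t 22.1333 q [ 0.73  1.03  0.29  1.12 -0.81  1.56  0.88]
```

View pics/w18.png

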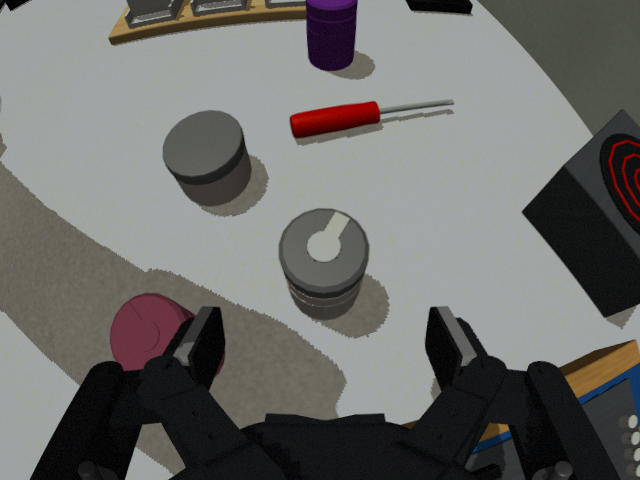

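Run:
```python
from go import *
np.set_printoptions(precision=4,suppress=True)
ci=json.load(open('w18.json')); ci={k:np.array(v) for k,v in ci.items()}
p=atz('wrist',(324,249.5),.090,ci); pk=atz('wrist',(152,338),.09,ci); print('fresh',p, 'pink',pk)
s=sensors.observe(); M=R.from_euler('xyz',s['tool_rot']).as_matrix(); hd=M[:2,0]/np.linalg.norm(M[:2,0])
g=np.r_[p[:2]+.0257*hd,.056]; print('grasp',g,delta(g))
d=pk-p; print('pink rel fresh: along',d[:2]@hd,'across(y tool)',d@M[:,1])
```

```text
fresh [ 0.5614 -0.3969  0.09  ] pink [ 0.4458 -0.4203  0.09  ]
grasp [ 0.5693 -0.3724  0.056 ] [ 9.7723 -0.0268  0.0282]
pink rel fresh: along -0.057637793680918495 across(y tool) -0.10296870638473805
```

arm_command --commands '[{"dx":2.5,"dy":0,"dz":0,"twist":0},{"dx":5,"dy":0,"dz":0,"twist":0},{"dx":7.5,"dy":0,"dz":0,"twist":0},{"dx":9.75,"dy":0,"dz":0,"twist":0},{"dx":9.75,"dy":0,"dz":0,"twist":0}]'

```text
clock: 22.6
position: [0.5709, -0.3685, 0.0552]
tool_rot: [-3.141, 0.835, 1.265]
force: [0.1, 0.1, 0.5]
grip_width: 0.0855
```

```bash
python3 go.py w .5693 -.3724 .056;  python3 - <<'E'
from h import *
cv2.imwrite('pics/w19.png',imaging.grab_frame('wrist')[:,:,::-1])
E
```

```text
dest [ 0.57 -0.37  0.06] tool delta cm [-0.35 -0.04  0.26] norm 0.43436843712528805 rows 0.1041650928358005
tilt 42.16264439008118 az 72.45075271165197 y_z -0.0005764527219522808
lane coords mm [-488.01  -36.09   55.19] F lane [ 0.09 -0.06  0.47] w 0.0855317104268749 t 22.6 q [ 0.66  1.06  0.25  1.27 -0.85  1.39  0.93]
```

View pics/w19.png

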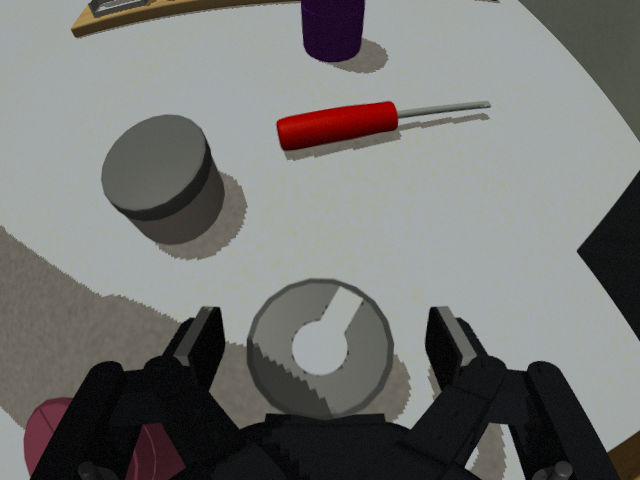

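arm_command --commands '[{"dx":-0.2,"dy":0,"dz":0.2,"twist":0},{"dx":-0.2,"dy":0,"dz":0.2,"twist":0},{"dx":-0.2,"dy":0,"dz":0.2,"twist":0},{"dx":-0.2,"dy":0,"dz":0.2,"twist":0},{"dx":-0.2,"dy":0,"dz":0.2,"twist":0}]' --grip 1 --squeeze 40

```text
clock: 23.07
position: [0.5699, -0.3747, 0.0584]
tool_rot: [3.138, 0.837, 1.259]
force: [-0.6, -0.1, 7.4]
grip_width: 0.055
```

```bash
python3 go.py lane -.25 .062 .22
```

```text
dest [ 0.54 -0.11  0.22] tool delta cm [  4.17 -10.39 -28.82] norm 30.913232247985555 rows 7.413245143401812
tilt 42.01976264317341 az 72.14928558892339 y_z 0.0025080856311042177
lane coords mm [-494.3   -36.8    58.39] F lane [-0.31  0.58  7.37] w 0.054961423498603376 t 23.0667 q [ 0.66  1.06  0.25  1.26 -0.85  1.4   0.93]
```

arm_command --commands '[{"dx":-0.75,"dy":0,"dz":-0.67,"twist":0},{"dx":-1.5,"dy":0,"dz":-1.34,"twist":0},{"dx":-3,"dy":0,"dz":-2.7,"twist":0},{"dx":-5,"dy":0,"dz":-4.5,"twist":0},{"dx":-7,"dy":0,"dz":-6.3,"twist":0},{"dx":-9,"dy":0,"dz":-8.1,"twist":0}]'

```text
clock: 23.57
position: [0.5694, -0.3751, 0.182]
tool_rot: [3.137, 0.838, 1.258]
force: [0.6, -0.1, -2.1]
grip_width: 0.0551
```

```bash
python3 go.py lane -.25 .062 .22;  python3 - <<'E'
from h import *
import json
ci=imaging.camera_info('wrist'); 
json.dump({k:np.array(v).tolist() for k,v in ci.items()},open('w20.json','w'))
cv2.imwrite('pics/w20.png',imaging.grab_frame('wrist')[:,:,::-1])
cv2.imwrite('pics/d20.png',imaging.grab_frame('side')[:,:,::-1])
E
```

```text
dest [ 0.54 -0.11  0.22] tool delta cm [ 13.37 -10.39 -20.59] norm 26.660355969002275 rows 6.393370735971769
tilt 41.969594130982834 az 72.0734050567359 y_z 0.0033100544598729797
lane coords mm [-494.83  -36.45  182.05] F lane [ 0.06 -0.63 -2.13] w 0.055124763814222356 t 23.5667 q [ 0.65  0.91  0.28  1.23 -0.82  1.54  0.82]
```

View pics/w20.png

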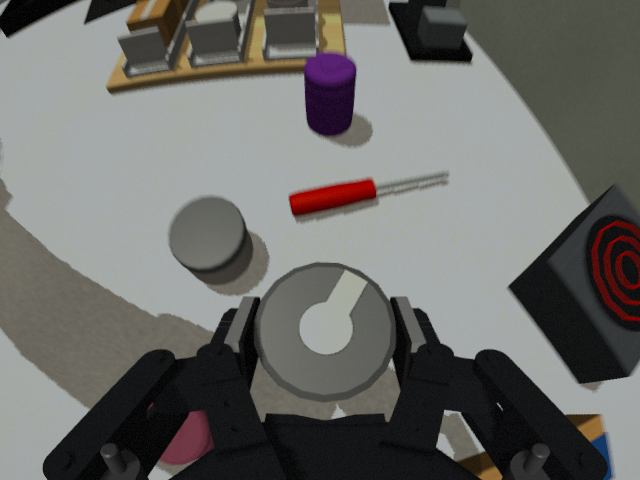

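View pics/d20.png

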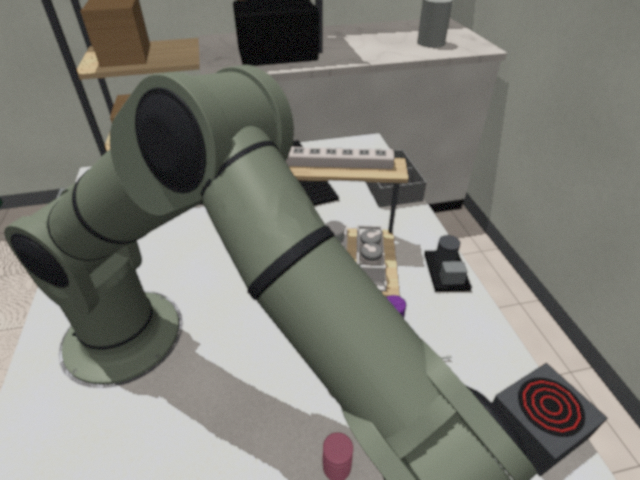

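Run:
```python
from sim import *
from go import delta
np.set_printoptions(precision=4,suppress=True)
ci=json.load(open('w20.json')); ci={k:np.array(v) for k,v in ci.items()}
s=sensors.observe(); p=atz('wrist',(327,329),.2136,ci); d=s['position']-p; print('TCP-tub in lane',d@Lx,d@Ly)
T=R.from_euler('xyz',s['tool_rot']).as_matrix(); np.set_printoptions(precision=2,suppress=True)
W=[lane(-.2,.072,.19),lane(-.04,.072,.17),lane(.065,.072,.146),lane(.065,.005,.146),lane(.065,.005,.0844)]
for w in W: print(delta(w))
run(s['qpos'].copy(),W,T)
```

```text
TCP-tub in lane 0.020158090906775544 -0.00034087547392387435
[ 19.12 -11.67 -22.23]
[ 31.28 -12.05 -32.82]
[ 40.06 -12.32 -39.04]
[ 40.21  -5.62 -39.11]
[ 44.8   -5.68 -35.01]
[ 0.55 -0.06  0.19] rows 8 q [ 0.29  0.57  0.18  1.9  -0.98  1.08  0.81] err mm 0.08295960722784072 rot 0.008872800189562569
[0.59 0.09 0.17] rows 4 q [ 0.07  0.57  0.07  1.94 -1.13  0.85  0.71] err mm 0.08108379142022944 rot 0.008220963916358197
[0.62 0.19 0.15] rows 3 q [-0.07  0.63  0.    1.91 -1.24  0.72  0.66] err mm 0.05055726188050807 rot 0.00440897037244521
[0.69 0.17 0.15] rows 2 q [-0.06  0.71  0.06  1.74 -1.15  0.8   0.56] err mm 0.1589761333208091 rot 0.02022192948901561
[0.69 0.17 0.08] rows 2 q [-0.03  0.8   0.01  1.75 -1.23  0.74  0.68] err mm 0.09639965206002656 rot 0.014528043899673835
```

arm_command --commands '[{"dx":2.3,"dy":-1.5,"dz":-2.8,"twist":0},{"dx":4.7,"dy":-2.9,"dz":-5.6,"twist":0},{"dx":7.1,"dy":-4.4,"dz":-8.4,"twist":0},{"dx":9.5,"dy":-5.9,"dz":-11.2,"twist":0},{"dx":11.9,"dy":-7.3,"dz":-14,"twist":0},{"dx":14.3,"dy":-8.8,"dz":-16.7,"twist":0},{"dx":16.7,"dy":-10.2,"dz":-19.5,"twist":0},{"dx":19.1,"dy":-11.7,"dz":-22.2,"twist":0},{"dx":22.1,"dy":-11.8,"dz":-24.9,"twist":0},{"dx":25.1,"dy":-11.9,"dz":-27.5,"twist":0},{"dx":28.2,"dy":-12,"dz":-30.2,"twist":0},{"dx":31.3,"dy":-12.1,"dz":-32.8,"twist":0}]'

```text
clock: 24.67
position: [0.5937, 0.0936, 0.1704]
tool_rot: [3.126, 0.841, 1.249]
force: [2.4, 0.1, -2.7]
grip_width: 0.0549
```

```bash
python3 go.py lane .01 .072 .155; python3 go.py lane .064 .072 .146|head -1
python3 - <<'E'
from h import *
import json
ci=imaging.camera_info('wrist'); 
json.dump({k:np.array(v).tolist() for k,v in ci.items()},open('w21.json','w'))
cv2.imwrite('pics/w21.png',imaging.grab_frame('wrist')[:,:,::-1])
E
```

```text
dest [0.61 0.14 0.15] tool delta cm [ 4.37 -0.08 -2.57] norm 5.071497234486942 rows 1.2161863871671323
tilt 41.83330866381546 az 71.58647781073648 y_z 0.010461101845331167
lane coords mm [-38.3   72.53 170.44] F lane [ 0.82 -2.27 -2.69] w 0.05489406857954249 t 24.6667 q [ 0.07  0.57  0.07  1.95 -1.14  0.85  0.71]
dest [0.62 0.19 0.15] tool delta cm [ 8.64 -0.21 -5.99] norm 10.518456589563863 rows 2.5224116521735884
```

View pics/w21.png

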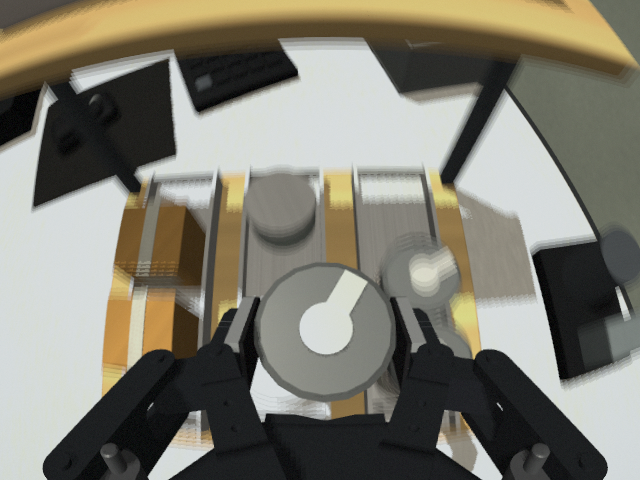

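arm_command --commands '[{"dx":2.2,"dy":0,"dz":-1.3,"twist":0},{"dx":4.4,"dy":-0.1,"dz":-2.6,"twist":0},{"dx":5.8,"dy":-0.1,"dz":-3.7,"twist":0},{"dx":7.2,"dy":-0.2,"dz":-4.9,"twist":0},{"dx":8.6,"dy":-0.2,"dz":-6,"twist":0},{"dx":8.6,"dy":-0.2,"dz":-6,"twist":0}]'

```text
clock: 25.22
position: [0.6222, 0.2045, 0.147]
tool_rot: [3.13, 0.834, 1.264]
force: [-0.5, 0.9, -2.5]
grip_width: 0.0549
```

```bash
python3 go.py lane .064 .005 .146
python3 - <<'E'
from h import *
cv2.imwrite('pics/w22.png',imaging.grab_frame('wrist')[:,:,::-1])
E
```

```text
dest [0.69 0.17 0.15] tool delta cm [-0.64  7.16  0.94] norm 7.250597248171347 rows 1.7387523376909706
tilt 42.18987740866587 az 72.44563025649401 y_z 0.007995412965568605
lane coords mm [ 76.1   76.48 146.96] F lane [ 0.72  0.71 -2.51] w 0.05486835681872187 t 25.2167 q [-0.04  0.63 -0.05  1.91 -1.22  0.69  0.64]
```

View pics/w22.png

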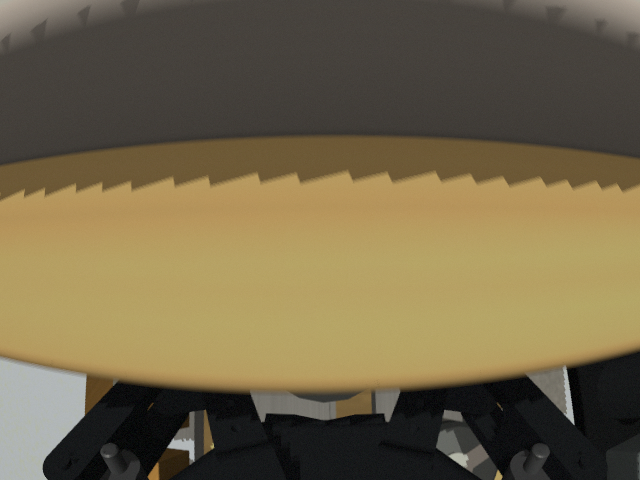

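arm_command --commands '[{"dx":-0.6,"dy":1.5,"dz":0.9,"twist":0},{"dx":-0.6,"dy":3.5,"dz":0.9,"twist":0},{"dx":-0.6,"dy":5.5,"dz":0.9,"twist":0},{"dx":-0.6,"dy":7.1,"dz":0.9,"twist":0},{"dx":-0.6,"dy":7.1,"dz":0.9,"twist":0}]'

```text
clock: 25.68
position: [0.6896, 0.1685, 0.1462]
tool_rot: [3.126, 0.836, 1.257]
force: [-1.2, -0.5, -2.4]
grip_width: 0.0551
```

```bash
python3 go.py lane .064 .0045 .086
python3 - <<'E'
from h import *
cv2.imwrite('pics/w23.png',imaging.grab_frame('wrist')[:,:,::-1])
cv2.imwrite('pics/s23.png',cv2.resize(imaging.grab_frame('scene')[165:365,300:450,::-1],None,fx=3,fy=3,interpolation=cv2.INTER_CUBIC))
E
```

```text
dest [0.69 0.17 0.09] tool delta cm [ 4.69 -0.35  3.78] norm 6.035550320041078 rows 1.4473741774678843
tilt 42.080979188288005 az 72.03367957537057 y_z 0.010647711374611624
lane coords mm [ 60.63   1.7  146.2 ] F lane [-0.85  0.95 -2.44] w 0.05513035903137912 t 25.6833 q [-0.03  0.71  0.02  1.73 -1.12  0.79  0.55]
```

View pics/w23.png

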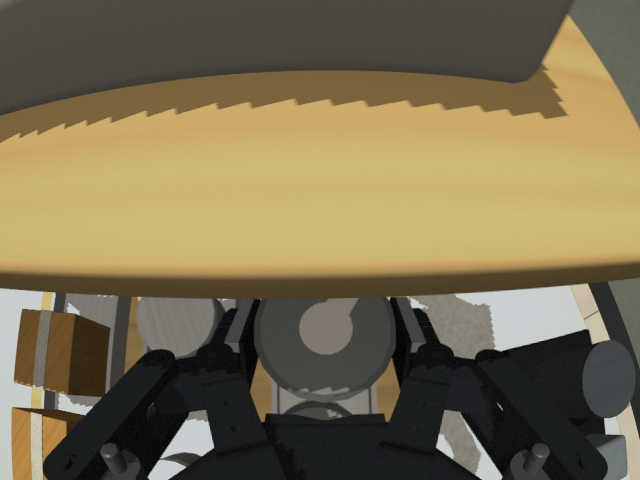

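View pics/s23.png

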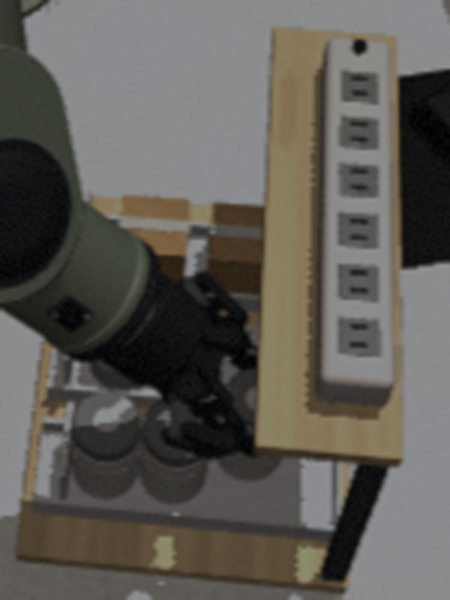

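```bash
python3 - <<'E'
from plan import *
np.set_printoptions(precision=1,suppress=True)
p=atz('wrist',(327,329),.1778); r=p-O*[1,1,0]; print('tub lane',1000*np.array([r@Lx,r@Ly]))
p=atz('wrist',(322,402),.116); r=p-O*[1,1,0]; print('old rear lid back edge',1000*np.array([r@Lx,r@Ly]))
E
python3 go.py lane .065 .003 .146 | head -1;python3 go.py lane .065 .003 .086 | head -1
```

```text
tub lane [40.1  3.4]
old rear lid back edge [10.6  5.6]
dest [0.69 0.17 0.15] tool delta cm [ 0.24  0.16 -0.27] norm 0.39661935026764844 rows 0.09511255402101881
dest [0.69 0.17 0.09] tool delta cm [4.69 0.11 3.75] norm 6.0032586709342874 rows 1.4396303767228507
```

arm_command --commands '[{"dx":0.3,"dy":0.1,"dz":-0.3,"twist":0},{"dx":1.3,"dy":0.1,"dz":0.6,"twist":0},{"dx":2.3,"dy":0.1,"dz":1.5,"twist":0},{"dx":3.1,"dy":0.1,"dz":2.2,"twist":0},{"dx":3.8,"dy":0.1,"dz":2.9,"twist":0},{"dx":4.4,"dy":0.1,"dz":3.4,"twist":0},{"dx":4.4,"dy":0.1,"dz":3.4,"twist":0}]'

```text
clock: 26.37
position: [0.6889, 0.1736, 0.0887]
tool_rot: [3.132, 0.837, 1.263]
force: [-0.4, -0.4, -2.6]
grip_width: 0.0547
```

```bash
python3 go.py lane .065 .003 .084
python3 - <<'E'
from h import *
cv2.imwrite('pics/w24.png',imaging.grab_frame('wrist')[:,:,::-1])
E
```

```text
dest [0.69 0.17 0.08] tool delta cm [0.33 0.08 0.34] norm 0.4809949773619272 rows 0.11534651735298014
tilt 42.065495943594016 az 72.37976457307586 y_z 0.006602410699895089
lane coords mm [65.27  3.79 88.74] F lane [-0.47  0.31 -2.6 ] w 0.054698845317917286 t 26.3667 q [ 0.    0.8  -0.04  1.74 -1.18  0.72  0.65]
```

View pics/w24.png

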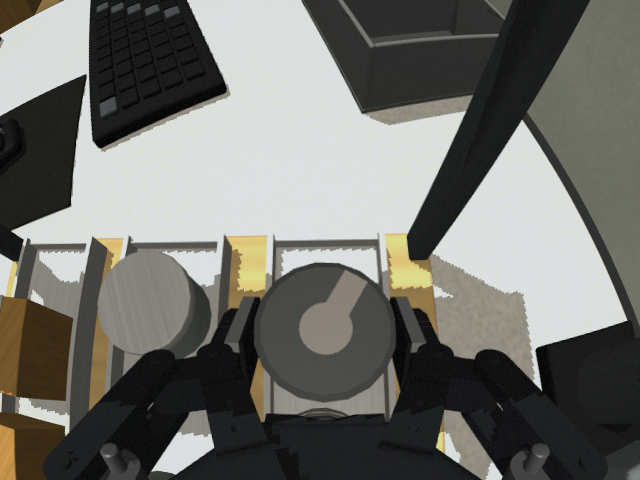

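arm_command --commands '[{"dx":0.2,"dy":0,"dz":0.17,"twist":0},{"dx":0.25,"dy":0,"dz":0.25,"twist":0}]'

```text
clock: 26.58
position: [0.6894, 0.1735, 0.0864]
tool_rot: [3.13, 0.836, 1.262]
force: [0.4, 0.4, -1.5]
grip_width: 0.0552
```

```bash
python3 go.py lane .065 .003 .084
```

```text
dest [0.69 0.17 0.08] tool delta cm [0.16 0.03 0.19] norm 0.2462099244116799 rows 0.059043147340930434
tilt 42.09859671841177 az 72.30368891686776 y_z 0.0077624763386446305
lane coords mm [65.31  3.27 86.43] F lane [ 0.5  -0.28 -1.54] w 0.05520736836332395 t 26.5833 q [ 0.01  0.8  -0.04  1.74 -1.18  0.72  0.66]
```

arm_command --commands '[{"dx":0.08,"dy":0,"dz":0.08,"twist":0},{"dx":0.08,"dy":0,"dz":0.08,"twist":0}]'

```text
clock: 26.75
position: [0.6895, 0.1734, 0.0854]
tool_rot: [3.13, 0.836, 1.262]
force: [0.9, 0.0, -1.9]
grip_width: 0.055
```

```bash
python3 go.py lane .055 .003 .084
```

```text
dest [0.69 0.16 0.08] tool delta cm [-0.58  0.03  0.86] norm 1.0398651992559516 rows 0.24936815329878934
tilt 42.104798058773106 az 72.29210261874152 y_z 0.008045944422759799
lane coords mm [65.3   3.19 85.44] F lane [ 0.27 -0.88 -1.94] w 0.05503837752466126 t 26.75 q [ 0.01  0.81 -0.04  1.74 -1.18  0.72  0.66]
```

Lower another 2 mm and feel again.

arm_command --commands '[{"dx":0.12,"dy":0,"dz":0.11,"twist":0},{"dx":0.15,"dy":0,"dz":0.14,"twist":0}]'

```text
clock: 26.92
position: [0.6898, 0.1739, 0.0843]
tool_rot: [3.129, 0.835, 1.261]
force: [-2.8, -1.0, 9.3]
grip_width: 0.0551
```

```bash
python3 go.py lane .055 .003 .084|tail -1
```

```text
lane coords mm [65.82  2.97 84.28] F lane [-1.72  2.39  9.3 ] w 0.05505806595575726 t 26.9167 q [ 0.01  0.81 -0.05  1.74 -1.18  0.72  0.66]
```

arm_command --commands '[{"dx":0.1,"dy":0,"dz":0.1,"twist":0},{"dx":0.1,"dy":0,"dz":0.1,"twist":0}]'

```text
clock: 27.08
position: [0.6901, 0.1746, 0.0844]
tool_rot: [3.128, 0.832, 1.262]
force: [-6.5, -2.5, 13.4]
grip_width: 0.0552
```

```bash
python3 go.py lane .055 .003 .084|tail -1
```

```text
lane coords mm [66.55  2.95 84.4 ] F lane [-4.22  5.58 13.36] w 0.05522362835407294 t 27.0833 q [ 0.01  0.81 -0.05  1.74 -1.18  0.72  0.67]
```

arm_command --commands '[{"dx":-0.06,"dy":0,"dz":-0.06,"twist":0},{"dx":-0.2,"dy":0,"dz":0.1,"twist":0},{"dx":-0.33,"dy":0,"dz":0.24,"twist":0},{"dx":-0.33,"dy":0,"dz":0.24,"twist":0}]'

```text
clock: 27.42
position: [0.6888, 0.1699, 0.085]
tool_rot: [3.128, 0.833, 1.261]
force: [-0.2, 0.0, -1.9]
grip_width: 0.0548
```

```bash
python3 go.py lane .055 .003 .084|tail -1
```

```text
lane coords mm [61.77  2.83 84.96] F lane [-0.03  0.17 -1.9 ] w 0.054838226371264676 t 27.4167 q [ 0.02  0.81 -0.05  1.74 -1.18  0.72  0.67]
```

arm_command --commands '[{"dx":-0.1,"dy":0,"dz":0.13,"twist":0},{"dx":-0.18,"dy":0,"dz":0.25,"twist":0},{"dx":-0.18,"dy":0,"dz":0.25,"twist":0}]'

```text
clock: 27.67
position: [0.6879, 0.1671, 0.0846]
tool_rot: [3.128, 0.832, 1.261]
force: [1.1, 1.8, -2.5]
grip_width: 0.0546
```

```bash
python3 go.py lane .055 .003 .084|tail -1
```

```text
lane coords mm [58.77  2.95 84.59] F lane [ 2.09 -0.57 -2.51] w 0.0546015275279069 t 27.6667 q [ 0.02  0.81 -0.05  1.74 -1.18  0.72  0.67]
```

arm_command --commands '[{"dx":-0.13,"dy":0,"dz":0.16,"twist":0},{"dx":-0.13,"dy":0,"dz":0.16,"twist":0}]'

```text
clock: 27.83
position: [0.6871, 0.167, 0.0851]
tool_rot: [3.129, 0.83, 1.264]
force: [2.5, 10.7, -2.8]
grip_width: 0.0548
```

```bash
python3 go.py lane .055 .003 .084|tail -1
```

```text
lane coords mm [58.44  3.65 85.14] F lane [10.96  0.58 -2.85] w 0.05476624012510485 t 27.8333 q [ 0.02  0.81 -0.05  1.74 -1.18  0.73  0.68]
```

arm_command --commands '[{"dx":-0.03,"dy":0,"dz":0.2,"twist":0},{"dx":-0.03,"dy":0,"dz":0.2,"twist":0}]'

```text
clock: 28.0
position: [0.6865, 0.1674, 0.0848]
tool_rot: [3.13, 0.827, 1.266]
force: [1.7, 9.6, -0.1]
grip_width: 0.0548
```

```bash
python3 go.py lane .055 .003 .084
python3 - <<'E'
from h import *
cv2.imwrite('pics/w25.png',imaging.grab_frame('wrist')[:,:,::-1])
E
```

```text
dest [0.69 0.16 0.08] tool delta cm [-0.19  0.13  0.32] norm 0.3984341239246638 rows 0.09554775154068677
tilt 42.59750903499479 az 72.55876316306299 y_z 0.008144960976296911
lane coords mm [58.68  4.31 84.77] F lane [ 9.69  1.05 -0.1 ] w 0.0547970844698926 t 28.0 q [ 0.03  0.81 -0.05  1.74 -1.18  0.73  0.68]
```

View pics/w25.png

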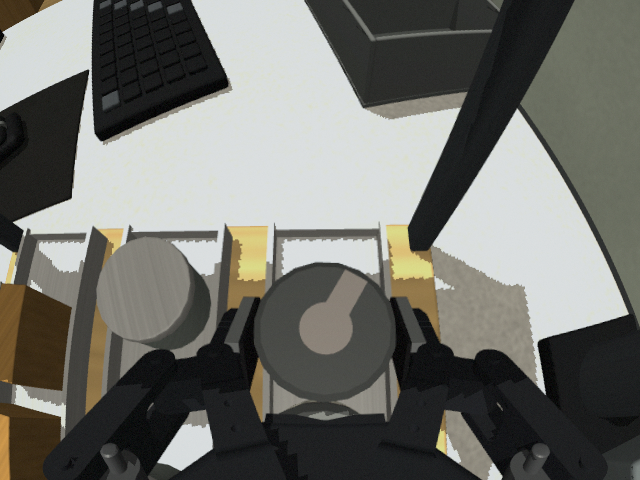

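arm_command --commands '[{"dx":0,"dy":0,"dz":0.05,"twist":0},{"dx":0,"dy":0,"dz":0.05,"twist":0},{"dx":0,"dy":0,"dz":0.05,"twist":0},{"dx":0,"dy":0,"dz":0,"twist":0},{"dx":0,"dy":0,"dz":0,"twist":0}]' --grip -1

```text
clock: 28.47
position: [0.6867, 0.1671, 0.0848]
tool_rot: [3.129, 0.828, 1.266]
force: [-0.0, -0.3, 0.3]
grip_width: 0.0853
```

```bash
python3 go.py lane .055 .003 .084
python3 - <<'E'
from h import *
import json
ci=imaging.camera_info('wrist'); 
json.dump({k:np.array(v).tolist() for k,v in ci.items()},open('w26.json','w'))
cv2.imwrite('pics/w26.png',imaging.grab_frame('wrist')[:,:,::-1])
E
```

```text
dest [0.69 0.16 0.08] tool delta cm [-0.17  0.11  0.31] norm 0.37189715760589237 rows 0.08918397064889505
tilt 42.57997390352542 az 72.52192156525624 y_z 0.008335542861972245
lane coords mm [58.46  4.1  84.81] F lane [-0.29 -0.03  0.33] w 0.08528964528832343 t 28.4667 q [ 0.03  0.81 -0.05  1.74 -1.18  0.73  0.68]
```

View pics/w26.png

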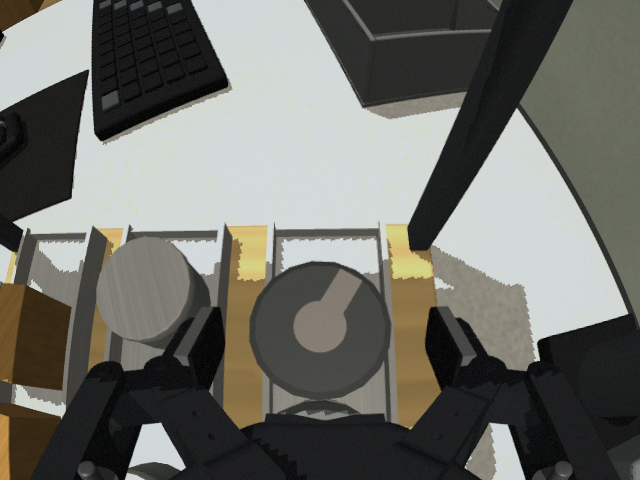

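arm_command --commands '[{"dx":-1.5,"dy":-0.1,"dz":0,"twist":0},{"dx":-4,"dy":-0.1,"dz":0,"twist":0},{"dx":-8,"dy":-0.1,"dz":0,"twist":0},{"dx":-12,"dy":-0.1,"dz":0,"twist":0},{"dx":-16,"dy":-0.1,"dz":0,"twist":0},{"dx":-18,"dy":-0.1,"dz":0,"twist":0},{"dx":-18,"dy":-0.1,"dz":0,"twist":0}]'

```text
clock: 29.1
position: [0.6498, 0.0461, 0.2216]
tool_rot: [3.121, 0.829, 1.254]
force: [1.2, 0.6, 0.2]
grip_width: 0.0857
```

```bash
python3 go.py lane .0 .003 .1
python3 - <<'E'
from h import *
import json
ci=imaging.camera_info('wrist'); 
json.dump({k:np.array(v).tolist() for k,v in ci.items()},open('w27.json','w'))
im=imaging.grab_frame('wrist')[:,:,::-1]
cv2.imwrite('pics/w27.png',im)
cv2.imwrite('pics/w27c.png',cv2.resize(im[170:400,230:400],None,fx=2.6,fy=2.6,interpolation=cv2.INTER_CUBIC))
E
```

```text
dest [0.67 0.11 0.1 ] tool delta cm [13.57 -0.04  3.2 ] norm 13.938872066459535 rows 3.3426551718128383
tilt 42.51278708253427 az 71.8760896208809 y_z 0.013877141042549612
lane coords mm [-68.04   5.31 221.63] F lane [ 0.94 -0.93  0.21] w 0.08568685197963707 t 29.1 q [ 0.14  0.59  0.08  1.74 -0.99  1.    0.55]
```

View pics/w27.png

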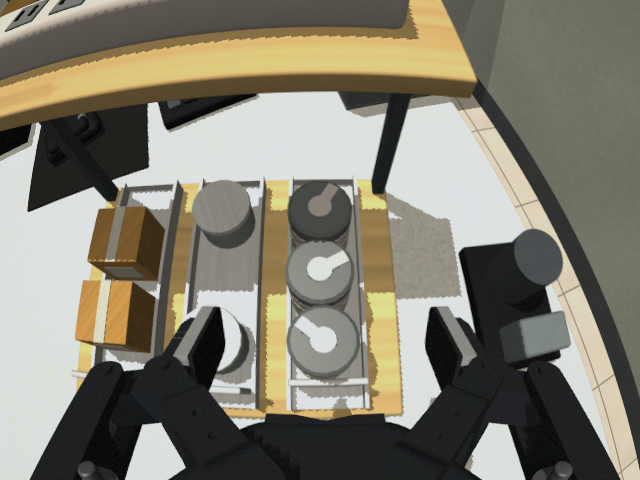

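View pics/w27c.png

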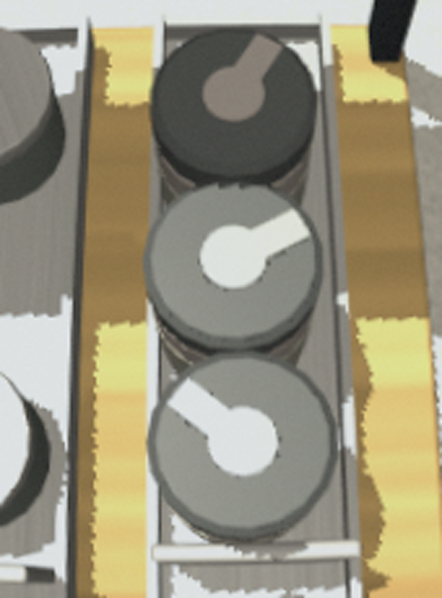

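Run:
```python
from plan import *
np.set_printoptions(precision=1,suppress=True)
ci=json.load(open('w27.json')); ci={k:np.array(v) for k,v in ci.items()}
def w(n,x,y,z):
    p=atz('wrist',(230+x/2.6,170+y/2.6),z,ci); r=p-O*[1,1,0]; L=1000*np.array([r@Lx,r@Ly]); print(n,L); return L
a=w('fresh',234,106,.116);b=w('mid',233,268,.116);c=w('front',242,444,.116);w('stop inner',250,545,.086)
print(np.hypot(*(a-b)),np.hypot(*(b-c)))
for n,y0,y1,x in (('fresh',27,186,234),('mid',184,352,233),('front',353,538,242)):
    e=w(n+' back',x,y0,.116); f=w(n+' frontedge',x,y1,.116); print(n,'mid',(e+f)/2)
```

```text
fresh [34.3  5.3]
mid [-21.    6.2]
front [-74.5   4.3]
stop inner [-102.6    1.9]
55.278782040481694 53.503645849897424
fresh back [64.8  5.1]
fresh frontedge [6.  5.6]
fresh mid [35.4  5.3]
mid back [6.7 5.9]
mid frontedge [-47.1   6.5]
mid mid [-20.2   6.2]
front back [-47.4   3.9]
front frontedge [-101.6    4.7]
front mid [-74.5   4.3]
```

Run:
```python
from h import *
cv2.imwrite('pics/s28.png',imaging.grab_frame('scene')[:,:,::-1])
s=sensors.observe(); print(s['clock'],s['force'])
```

```text
29.2 [ 0.0379724   0.37631771 -0.35577949]
```

View pics/s28.png

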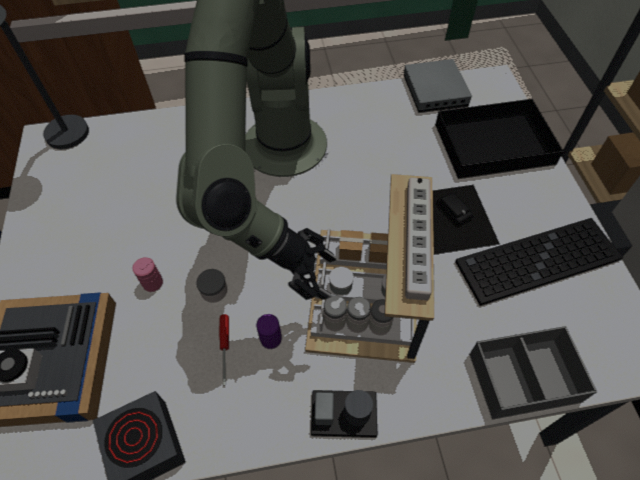

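Run:
```python
from workcell import order
print(order.job_done())
```

```text
the job is handed in; nothing more can be done
None
```

I pulled the two older tubs forward to the stop, pressing with about 15 N. Then I set the fresh tub upright behind them under the shelf, pushed the row closed with about 11 N, released and backed off. The job was handed in at 29.2 s of the 58 s allowed.

**Last checks:**
- **Row:** the final wrist picture shows three upright tubs with their lids meeting. Lane positions for front, middle and fresh are about −74, −20.5 and +35 mm. The front tub's edge is about −102 mm and the stop face about −102.6 mm.
- **Spacing:** measured gaps between centres were 53.5 and 55.3 mm, where touching tubs should be 56 mm. I put the difference down to measuring error.
- **Contact:** the force reading was near zero with the gripper clear of everything.
- **Other stock:** the cartons, tins, jar, mouse, screwdriver and the pink and purple look-alikes looked unmoved in the scene picture.

**What went wrong or disagreed:**
- **Tool tilt:** the moves can't tilt the tool directly, so I tilted it about 42° by driving the arm against its reach limit. During this, joints 4 and 6 read 0.168 and 1.933, a hair past the rounded limits of 0.17 and 1.93. Joints 2 and 3 also read at their limits (−0.30 and 1.42).
- **Fingertip position:** the fingertips sat about 25 mm farther back than the description says.
- **Rear tub:** because of that, my first two grasps slipped. One closed on top of the lid with about 24 N, and the tub was nudged a few millimetres. It stayed standing, and the third grasp held.
- **Overshoot:** one move under the shelf went about 12 mm too far, without touching anything.

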